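Free a lock cylinder and show it to the inspection camera

ROBOT

A 7-joint arm with a two-finger parallel gripper is mounted at the origin on the work surface. World frame = base frame: x ahead of the robot, y to its left, z up, the work surface at z = 0. Lengths are in m, angles in rad, forces in N, time in s.
With the tool pointing down it reaches from about 0.4 to 0.85 m from the base axis. Payload 4.5 kg.
Tool frame: the origin (TCP) lies between the finger pads; the fingertips stand 19 mm ahead of it and the grasp point (between the pads) is the TCP (r.nose_length is the distance from the TCP to the fingertips, in m); z points along the fingers, x is the direction in which the jaws open and shut, and the axes are right-handed (so a half turn about z gives the same grasp; the last joint's range is limited). The gripper opens to 88 mm and grips with 3 to 60 N. Pads are 18 mm wide; open, the fingers measure 123 mm over their backs; the gripper's body (75 mm by 187 mm) begins 45 mm behind the grasp point.
Start: joints at [1.248, 0.689, -0.195, 1.565, 0.157, 0.902, -0.215], TCP at [0.218, -0.586, 0.258] pointing down, gripper open.
Joint ranges: [-3.01, 3.01], [-0.46, 2.08], [-1.47, 1.51], [0.13, 2.56], [-1, 4.14], [0.04, 2.09], [-2.66, 2.66]. Speed limits (rad/s): [2.57, 2.57, 3.14, 3.14, 3.14, 3.14, 3.14].

INTERFACE

Orientations are given as a unit quaternion [x, y, z, w].
In Python, from plant import get_state, vision, r gives the robot as it stands.
- The arm moves only by the tool play_rows, never from a script. Its argument "deltas" is a list that holds one entry, the list of rows, each a list of 7 numbers: the gripper command: -1 is fully open, 1 is shut, values between are in proportion, then the shift along the tool's x, y, z normalised to -1 to 1, where 1 is 300 mm, then the turn, a rotation vector about the tool's x, y, z normalised to -1 to 1, where 1 is pi rad. A call has 1 to 5 rows; each row is the pose to reach, as a shift and turn from the pose measured when the call began, along the tool's axes at that moment, turning the shorter way round; what a row does not reach only later rows make up. A row lasts 1/8 s, in which the tool goes at most 62.5 mm and 10.7 degrees, less where a joint would pass 70% of its speed; a pose out of reach is approached as far as the arm can. A call with a number of a shift or a turn outside -1 to 1 is refused whole. A call with a gripper value outside its range is refused whole. The fingers move at their own pace and stop on an object; "force" is the grip in N (left out, the last holds). Time passes only in rows, so rows that repeat a pose let the fingers close. It gives the time, the measured TCP pose, the force and the opening at its end, in the units of the state.
- get_state(): the state, without advancing time (a new reading comes with each control period).
- vision.snapshot(name): name is "scene" or "side" or "wrist"; returns the picture (480x640x3 uint8, red, green, blue); there is no depth.
- vision.camera_model(name): a dict with "vfov" (degrees; the focal length in pixels is half the picture's height over the tangent of half this angle, whatever the lens; pixels are square), "cx", "cy" (the principal point, pixels), "k1" (the pictures are not rectified: a ray, as slopes to the right and down, at radius r is drawn at 1 + k1 r^2 times it, then the intrinsics apply), "world_to_cam" (4x4, takes a point from world to camera coordinates). Camera axes: x right, y up, looking along -z (the intrinsics and any distortion apply to the point x, -y, -z); pixel columns grow to the right and rows downward; lengths in m; the calibration is good to about 2 mm. A picture is of the moment at which its call begins: read the wrist's pose just before it. camera_model takes no time and is no camera call; for the wrist camera it gives the pose at the moment of the call.
- r.finish_job(): hands the job in, once; it reports no verdict.
The state is a dict: "clock": time; "q": joint angles; "qd": joint speeds; "joint_torque": joint torques, N m; "tool_pos": TCP position; "eef_rot": TCP orientation; "contact_force": force on the tool from outside, world axes, zero at the start; "moment": the same for the moment, N m; "opening": opening from 0.0 (shut) to 1.0 (fully open).
Only numpy, scipy, OpenCV 4.12 (cv2) and the standard library are available. Lean on these libraries where they do the work, as an engineer would, in place of code of your own. Each camera call takes 0.05 s, during which the arm holds its last target.

TASK

The brass lock cylinder in the red-based cradle is held down by a swing clamp: take the slotted-screw driver from its stand, turn the clamp's screw with it (not with the fingers) counter-clockwise, seen from above, until the clamp is fully open, about a quarter turn, and put the driver back upright in its stand. Then lift the cylinder out and show its keyway end to the inspection camera: level, fin down, the end face squarely towards the lens, centred on it and about 60 mm from the glass. Finish while still holding it there, still, in the air; do not touch the camera, and leave the other things on the bench where they are.

Things in the scene. Friction and masses are not known exactly. Their poses are not given: they have to be found in the camera images.
- cylinder_mid (a point): Barrel centre of the lock cylinder to be shown; grasp it here. Brass euro-profile cylinder, 80 mm long (x), round barrel 17 mm in diameter on top of a fin 10 mm thick (y), 33 mm high in all, barrel axis 24.5 mm above the fin's underside, 0.17 to 0.33 kg. +x points along the barrel to the keyway end (round steel plug with dark slot); z up, fin down.
- key_face (a point): Centre of the cylinder's keyway end face, on the barrel's axis, 40 mm from cylinder_mid along +x. Axes as cylinder_mid.
- cylinder: The same lock cylinder, but the origin is in the middle of the fin's underside, 24.5 mm below cylinder_mid; axes as cylinder_mid.
- vise: The fixed cradle, red base 125 x 60 x 15 mm; origin on the bench under the cylinder's middle, +x (roughly robot's left, +y) to the keyway end. Two saddles, 23 to 37 mm either side of the middle, carry the fin 40 mm above the bench; their cheeks are 12 mm high with 1.5 mm play, 28 mm wide overall. 46 mm free between saddles for fingers. Lift the cylinder straight up 15 mm or more to clear.
- clamp_slot (a point): Top centre of the clamp's slotted screw head, on its vertical axis, 60 mm from the cylinder's middle beyond its plain end, 92.5 mm above the bench. Head 24 x 25 mm; slot 7 mm wide, 9 mm deep, open at both ends, along this point's x. The 12 mm wide arm is one piece with the head and reaches 34 mm along +x; closed, it lies 1.5 mm above the barrel's last 14 mm. Axes turn with the screw; z up.
- clamp (a joint): Angle of the clamp screw and arm: 0 = closed, arm along the cylinder and over it; grows counter-clockwise seen from above; stop (fully open) at 1.6 rad; it starts at 0 to 0.15. Friction about 0.08 N m: it stays where it is left.
- driver_grip (a point): Centre of the driver's handle; grasp it here. Black paddle 40 mm wide (x), 14 mm thick (y, grip across this), 45 mm high. The driver is upright, 95 mm long, 0.12 kg: shank 8 mm, round collar 34 mm in diameter with its underside 30 mm above the tip, flat blade 20 mm wide (x), 4 mm thick (y), rounded lower edge. Blade has about 0.15 rad of turning play in the slot: turn the tool that much farther.
- driver_tip (a point): Middle of the blade's lower edge, 72.5 mm straight below driver_grip. Axes as driver_grip.
- driver: The same driver: origin and axes as driver_tip.
- stand_mouth (a point): Centre of the hole in the top of the driver's stand, an aluminium block 60 x 50 mm, 45 mm high, fixed to the bench. The hole goes right through, 26 mm along this point's x by 14 mm along y. In place, the driver's collar rests on the top, its tip 30 mm below this point, blade along x (either way round).
- lens (a point): Centre of the front glass of the inspection camera, 150 mm above the bench. The camera looks level along this point's -x axis (roughly to the robot's right, -y); z up. A small aluminium box camera, 46 x 46 mm face, with a black lens barrel 30 mm long and 32 to 37 mm in diameter.
- camera: The inspection camera with its column and foot, fixed: origin on the bench 50 mm behind the glass along +x of lens; axes as lens. The foot's front edge is 40 mm behind the glass; the column's top is 178 mm above the bench.
- padlock: Brass padlock standing on the bench, 22 x 45 x 65 mm, origin under its middle; leave it alone.
- oil_bottle: White oil bottle, 38 mm in diameter, 85 mm high, origin under its middle; leave it alone.
- spare_cylinder: A shorter, 60 mm brass lock cylinder lying on its side flat on the bench, 33 x 17 mm, origin on the bench at its fin's edge; leave it alone.
Not all that is in view belongs to the job. Leave any blue or pink look-alike of the cylinder alone.

How it is judged:
By the outcome, as a careful person would: the job done as asked, in the order asked, and still so for the second after the job is handed in, while the arm keeps its last pose, push and grip.
It also fails if it takes over 69 s, if anything falls off the work surface, if the arm or the gripper's body presses on something with over 40 N, if the wrist force passes 120 N, or if a joint passes its speed limit or range.

## Working session

There is one attempt and no reset: what is moved stays moved. The work goes in short steps, Python scripts to look and compute and a tool call to move; the robot and the scene stay as the last step left them, time stands still between calls to the robot, and variables do not carry over. Pictures are saved under pics/ and viewed, and the job is handed in when it is done.

Besides the shell and the picture viewer there is one more tool, called after "Emit:" by a JSON object that holds its "op" and its "data", one argument or row to a line. play_rows: Moves the arm, as the interface text tells. Scaled input: -1 to 1 covers 300 mm each way for a shift and pi rad each way for a turn. Its arguments: {"type":"object","properties":{"deltas":{"type":"array"},"force":{"type":"number"}},"required":["deltas"]}

```bash
ls; mkdir -p pics
python3 - <<'E'
from plant import get_state, vision, r
import cv2
for n in ("scene","side","wrist"):
    m=vision.camera_model(n); print(n,m)
    im=vision.snapshot(n); cv2.imwrite(f"pics/{n}0.png",im[:,:,::-1])
print(get_state(), r.nose_length)
E
```

```text
pics
scene {'vfov': 42.64195041532461, 'cx': 319.4985485739555, 'cy': 237.31695618693615, 'k1': 0.04800441020709743, 'world_to_cam': array([[-0.74285436,  0.66932085, -0.01330414,  0.41972804],
       [-0.41244069, -0.44191816,  0.79661849,  0.14967552],
       [ 0.52731402,  0.59725869,  0.60433598, -1.56894992],
       [ 0.        ,  0.        ,  0.        ,  1.        ]])}
side {'vfov': 49.10559550281302, 'cx': 317.2555401077932, 'cy': 241.5071987867207, 'k1': -0.057940070813788186, 'world_to_cam': array([[-0.90081098, -0.4339929 ,  0.01377483,  0.52501303],
       [ 0.242143  , -0.47576183,  0.84558704, -0.21828512],
       [-0.36042523,  0.76504957,  0.53365983, -0.9535121 ],
       [ 0.        ,  0.        ,  0.        ,  1.        ]])}
wrist {'vfov': 64.30653161678651, 'cx': 321.22036885929896, 'cy': 243.2532022221014, 'k1': 0.012823131897292644, 'world_to_cam': array([[ 0.34943796, -0.93695736, -0.00200415, -0.62322139],
       [ 0.9022784 ,  0.33707949, -0.26883288,  0.03623672],
       [ 0.2525605 ,  0.09213211,  0.96318475, -0.39090983],
       [ 0.        ,  0.        ,  0.        ,  1.        ]])}
{'clock': 0.15, 'q': array([ 1.24783914,  0.68979278, -0.19453983,  1.56607319,  0.15732125,
        0.90246819, -0.21510543]), 'qd': array([-7.19601518e-04, -6.07164311e-05, -9.72094624e-05, -4.73063217e-03,
        1.24013084e-03,  2.90497691e-04,  1.06113739e-03]), 'joint_torque': array([-1.19762237e-03, -5.27861989e+01, -1.26831852e+00, -1.53585559e+01,
       -5.24969003e-02,  3.93036258e-03,  1.44257247e-04]), 'tool_pos': array([ 0.218095  , -0.58525229,  0.25710216]), 'eef_rot': array([ 8.21374046e-01, -5.70389534e-01, -5.81739955e-04, -3.41699032e-04]), 'contact_force': array([-0.9496339 ,  0.77750314,  0.44219587]), 'moment': array([ 0.01470816, -0.00486093,  0.03593233]), 'opening': 0.9999413411787366} 0.019
```

View pics/scene0.png

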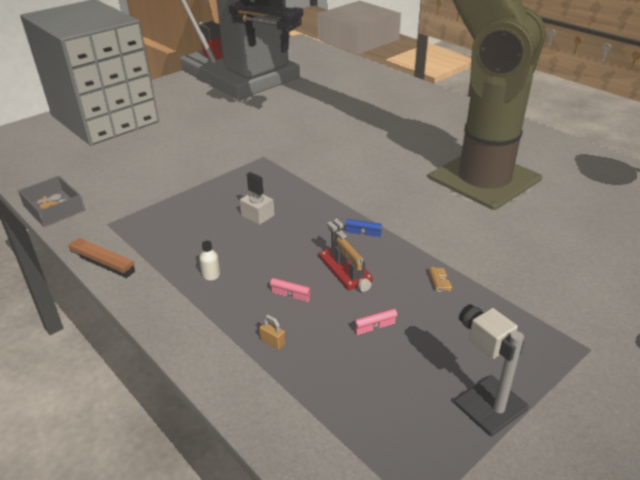

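View pics/side0.png

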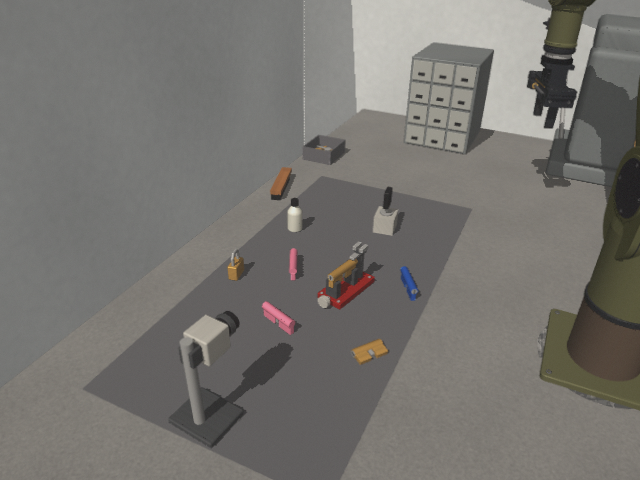

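View pics/wrist0.png

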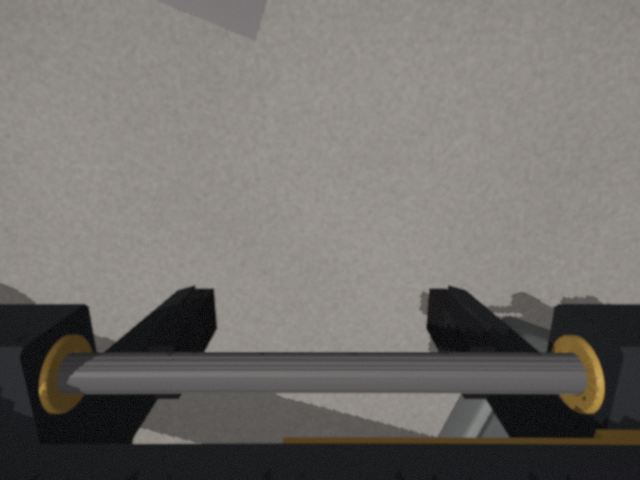

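The scene view shows the stand at (257,205), the cradle with the brass cylinder at (348,258), and the inspection camera at (490,330). Brass decoys and loose items: spare at (440,279), padlock at (272,335), blue at (363,228), pink at (290,290) and (376,321). I'll write helpers and enlarge the crops.

```bash
cat > h.py <<'E'
import numpy as np, cv2
from scipy.spatial.transform import Rotation as R
def K(m):
    f=240/np.tan(np.radians(m["vfov"])/2)
    return np.array([[f,0,m["cx"]],[0,f,m["cy"]],[0,0,1.]])
def dist(m): return np.array([m["k1"],0,0,0,0.])
def ray(m,uv):
    n=cv2.undistortPoints(np.array([[uv]],float),K(m),dist(m))[0,0]
    W=np.array(m["world_to_cam"]); Rc=W[:3,:3]; o=-Rc.T@W[:3,3]
    d=Rc.T@np.array([n[0],-n[1],-1.]); return o,d/np.linalg.norm(d)
def plane(m,uv,z):
    o,d=ray(m,uv); return o+d*(z-o[2])/d[2]
def tri(*mu):
    A=np.zeros((3,3));b=np.zeros(3);L=[ray(m,u) for m,u in mu]
    for o,d in L:
        P=np.eye(3)-np.outer(d,d);A+=P;b+=P@o
    p=np.linalg.solve(A,b); return p,[np.linalg.norm((np.eye(3)-np.outer(d,d))@(p-o)) for o,d in L]
def proj(m,p):
    W=np.array(m["world_to_cam"]); c=(W[:3,:3]@np.atleast_2d(p).T).T+W[:3,3]
    c=c*[1,-1,-1]
    return cv2.projectPoints(c,np.zeros(3),np.zeros(3),K(m),dist(m))[0][:,0]
def crop(im,x,y,w,h,s,name):
    c=cv2.resize(im[y:y+h,x:x+w],None,fx=s,fy=s,interpolation=cv2.INTER_CUBIC)
    cv2.imwrite("pics/"+name+".png",c)
def goto(st,p,q=None,Rm=None):
    """shift/turn in normalised tool units to reach target"""
    R0=R.from_quat(st["eef_rot"]); Rt=Rm if Rm is not None else (R.from_quat(q) if q is not None else R0)
    d=R0.inv().apply(np.array(p)-st["tool_pos"])/0.3
    w=(R0.inv()*Rt).as_rotvec()/np.pi
    return np.round(d,4),np.round(w,4)
def down(yaw):
    """tool z down, tool x (jaw) at angle yaw in world xy"""
    x=np.array([np.cos(yaw),np.sin(yaw),0]);z=np.array([0,0,-1.]);y=np.cross(z,x)
    return R.from_matrix(np.c_[x,y,z])
E
python3 - <<'E'
import cv2
from h import *
s=cv2.imread("pics/scene0.png"); d=cv2.imread("pics/side0.png")
crop(s,225,160,80,70,8,"c_stand_s"); crop(s,310,210,80,90,7,"c_cr_s")
crop(d,350,175,80,70,8,"c_stand_d"); crop(d,305,230,80,90,7,"c_cr_d")
crop(s,450,290,80,80,7,"c_cam_s"); crop(d,170,300,80,80,7,"c_cam_d")
a=[cv2.imread(f"pics/c_{n}.png") for n in ("stand_s","stand_d","cr_s","cr_d","cam_s","cam_d")]
for i,n in ((0,"stand"),(2,"cr"),(4,"cam")):
    cv2.imwrite(f"pics/p_{n}.png",cv2.resize(np.hstack(a[i:i+2]),None,fx=.62,fy=.62,interpolation=cv2.INTER_AREA))
E
python3 -c "
import cv2
for n in ('stand','cr','cam'): print(cv2.imread(f'pics/p_{n}.png').shape)"
```

```text
(347, 794, 3)
(391, 694, 3)
(347, 694, 3)
```

View pics/p_stand.png

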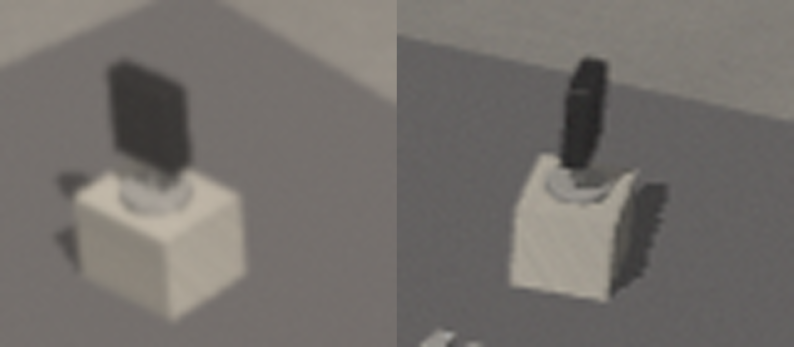

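View pics/p_cr.png

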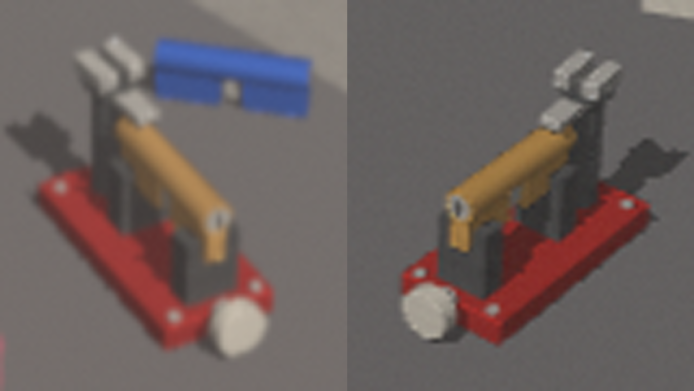

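View pics/p_cam.png

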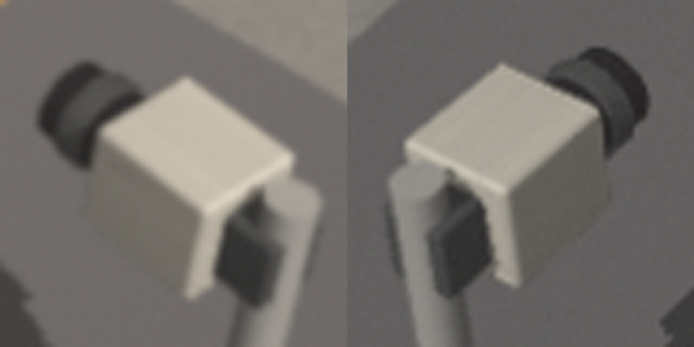

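Run:
```python
from h import *
from plant import vision
ms=vision.camera_model("scene"); md=vision.camera_model("side")
def S(x,y,p):
    o,k={'st':((225,160),4.96),'cr':((310,210),4.34),'cam':((450,290),4.34)}[p]; return (o[0]+x/k-.4,o[1]+y/k-.4)
def D(x,y,p):
    o,k,w={'st':((350,175),4.96,397),'cr':((305,230),4.34,347),'cam':((170,300),4.34,347)}[p]; return (o[0]+(x-w)/k-.4,o[1]+y/k-.4)
def T(n,a,b,p):
    P,e=tri((ms,S(*a,p)),(md,D(*b,p))); print(n,P.round(4),np.round(e,4)); return P
T('handle',(150,117),(585,112),'st'); T('collar',(155,195),(580,185),'st')
T('key',(217,218),(459,207),'cr'); T('slot',(110,62),(588,70),'cr')
T('plainend?',(135,100),(563,110),'cr')
A=[(186,77),(294,157),(207,213),(102,133)];B=[(503,65),(599,112),(508,192),(408,143)]
from itertools import product
for k in range(4): 
    print(k); [T(i,A[i],B[(i+k)%4],'cam') for i in range(4)]
for m in(ms,md):
    W=m["world_to_cam"]; print(-W[:3,:3].T@W[:3,3])
```

```text
handle [ 0.5203 -0.268   0.0879] [0.0003 0.0003]
collar [ 0.5201 -0.2701  0.0446] [0.0009 0.0009]
key [0.5205 0.0703 0.0642] [0.0004 0.0004]
slot [ 0.497  -0.0263  0.0901] [0.0004 0.0004]
plainend? [ 0.5003 -0.0051  0.0795] [0.0006 0.0006]
0
0 [0.5722 0.3955 0.195 ] [0.0024 0.0024]
1 [0.5412 0.4101 0.1745] [0.019 0.019]
2 [0.5701 0.4091 0.1445] [0.0026 0.0026]
3 [0.6021 0.3977 0.1692] [0.0191 0.0191]
1
0 [0.5472 0.3812 0.1711] [0.0006 0.0006]
1 [0.5519 0.4279 0.1706] [0.0004 0.0004]
2 [0.5954 0.4234 0.1704] [0.0002 0.0002]
3 [0.5906 0.3769 0.1707] [0.0004 0.0004]
2
0 [0.5582 0.4009 0.1688] [0.0195 0.0195]
1 [0.5767 0.4408 0.1944] [0.0019 0.0019]
2 [0.5841 0.4046 0.1735] [0.0195 0.0195]
3 [0.5652 0.3612 0.1448] [0.0025 0.0025]
3
0 [0.5835 0.4153 0.1934] [0.0211 0.0211]
1 [0.5657 0.4229 0.1975] [0.0165 0.0165]
2 [0.5592 0.3905 0.1486] [0.0222 0.0222]
3 [0.5765 0.3819 0.1424] [0.0174 0.0174]
[1.20085837 0.72228058 0.83452272]
[0.18212389 0.85348422 0.68619821]
```

Run:
```python
from h import *
from plant import vision,get_state
ms=vision.camera_model("scene"); md=vision.camera_model("side");mw=vision.camera_model("wrist")
S=lambda x,y:(225+x/4.96-.4,160+y/4.96-.4)
P=[plane(ms,S(*a),.045)[:2] for a in ((77,199),(170,241),(243,196))]
print(np.round(P,4))
for a,b in((0,1),(1,2)):
    d=P[b]-P[a]; print(np.linalg.norm(d),np.degrees(np.arctan2(d[1],d[0])))
a,_=tri((ms,S(111,68)),(ms,S(111,68))) if 0 else (0,0)
h=[plane(ms,S(*a),.110)[:2] for a in ((112,66),(186,88))]
d=h[1]-h[0];print(h,np.linalg.norm(d),np.degrees(np.arctan2(d[1],d[0])))
st=get_state();W=mw["world_to_cam"];R0=R.from_quat(st["eef_rot"])
print("cam in tool",R0.inv().apply(-W[:3,:3].T@W[:3,3]-st["tool_pos"]), "axis in tool",R0.inv().apply(-W[2,:3]),R0.as_matrix()[:,0])
```

```text
[[ 0.5499 -0.2904]
 [ 0.5394 -0.2332]
 [ 0.4917 -0.2394]]
0.058219054296095654 100.47275921973664
0.048053652918957274 -172.58062290216282
[array([ 0.52686271, -0.28496656]), array([ 0.51389388, -0.24668478])] 0.04041887654423309 108.71498633518608
cam in tool [-0.00069958 -0.07034545 -0.12802534] axis in tool [-3.50234191e-04  2.68712997e-01  9.63220225e-01] [ 0.34931088 -0.93700592 -0.00134546]
```

Run:
```python
from h import *
from plant import get_state
print(goto(get_state(),(.5203,-.268,.20),Rm=down(np.radians(12))))
```

```text
(array([-0.6388, -1.3133,  0.1911]), array([-3.000e-04,  4.000e-04, -4.531e-01]))
```

Emit:
{"op": "play_rows", "data": {
  "deltas": [
    [[-1, -0.09, -0.18, 0.03, 0, 0, -0.059], [-1, -0.18, -0.36, 0.05, 0, 0, -0.118], [-1, -0.27, -0.54, 0.08, 0, 0, -0.177], [-1, -0.36, -0.72, 0.1, 0, 0, -0.236], [-1, -0.45, -0.9, 0.13, 0, 0, -0.295]]
  ]
}}

```text
clock: 0.78
tool_pos: [0.4251, -0.3631, 0.2181]
eef_rot: [0.99, -0.14, -0.0, -0.0]
contact_force: [0.2, -0.6, 0.3]
opening: 1.0
```

Run:
```python
from h import *
from plant import get_state
print(goto(get_state(),(.5203,-.268,.20),Rm=down(np.radians(12))))
```

```text
(array([ 0.217 , -0.3925,  0.0607]), array([-3.000e-04,  1.000e-04, -1.563e-01]))
```

Emit:
{"op": "play_rows", "data": {
  "deltas": [
    [[-1, 0.08, -0.14, 0.02, 0, 0, -0.055], [-1, 0.15, -0.28, 0.04, 0, 0, -0.11], [-1, 0.217, -0.3925, 0.061, 0, 0, -0.156], [-1, 0.217, -0.3925, 0.061, 0, 0, -0.156]]
  ]
}}

```text
clock: 1.27
tool_pos: [0.5226, -0.2642, 0.1994]
eef_rot: [0.994, 0.107, 0.001, -0.002]
contact_force: [-0.6, 0.2, -0.1]
opening: 0.995
```

Run:
```python
from h import *
from plant import get_state,vision
import pickle
st=get_state();m=vision.camera_model("wrist");im=vision.snapshot("wrist");cv2.imwrite("pics/w1.png",im[:,:,::-1])
pickle.dump((st,m),open("w1.pkl","wb")); print(st["tool_pos"],st["q"],st["clock"])
```

```text
[ 0.52261008 -0.26417347  0.19944825] [ 0.68903639  0.75220812 -0.52179737  1.73488464  0.49436178  0.78875018
  0.14347255] 1.275
```

View pics/w1.png

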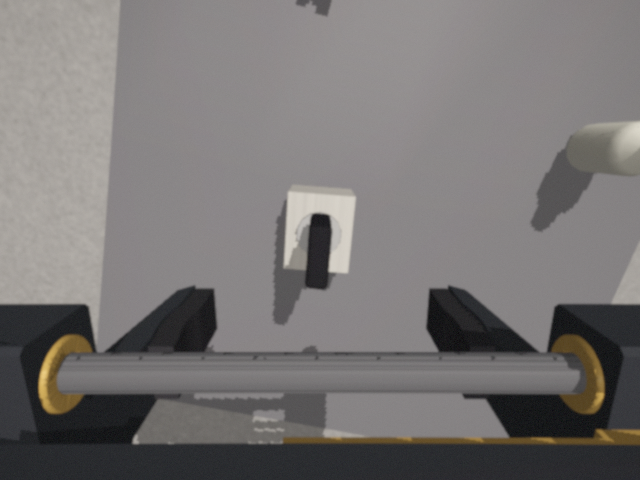

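Run:
```python
from h import *
im=cv2.imread("pics/w1.png"); im=np.clip(im.astype(int)*2,0,255).astype(np.uint8)
crop(im,265,175,110,130,4.6,"w1c")
```

```text
(no output)
```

View pics/w1c.png

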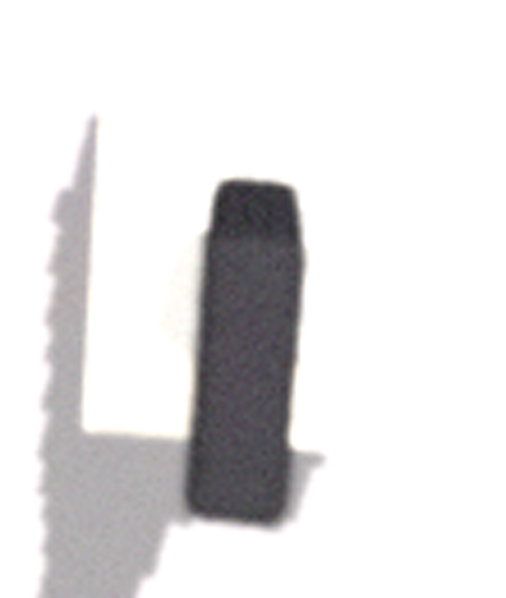

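```bash
python3 - <<'E'
from h import *
import pickle
st,m=pickle.load(open("w1.pkl","rb"))
c=[(265+x/4.6-.4,175+y/4.6-.4) for x,y in ((206,236),(302,238),(286,522),(188,518))]
def rep(c,z):
    P=np.array([plane(m,a,z)[:2] for a in c]); L=(P[0]+P[1])/2-(P[2]+P[3])/2
    print(P.mean(0).round(4),np.linalg.norm(L),np.linalg.norm(P[0]-P[1]),"deg",np.degrees(np.arctan2(L[1],L[0])),
      [np.degrees(np.arctan2(*(a-b)[::-1])).round(1) for a,b in((P[0],P[3]),(P[1],P[2]))])
rep(c,.110)
rep([(290,192),(355,196.5),(348.5,273),(283.5,268)],.045)
d=R.from_quat(st["eef_rot"]).as_matrix();print(np.degrees(np.arctan2(d[1,0],d[0,0])),d[:,2])
E
python3 - <<'E'
import cv2,numpy as np
im=cv2.imread("pics/w1.png")
c=cv2.resize(im[180:285,270:370],None,fx=5,fy=5,interpolation=cv2.INTER_CUBIC);cv2.imwrite("pics/w1d.png",c)
E
```

```text
[ 0.5219 -0.2636] 0.03854809123520169 0.012192024261552607 deg 98.90939455778104 [np.float64(98.3), np.float64(99.5)]
[ 0.5227 -0.2646] 0.06000728115373313 0.04831741827833793 deg 97.51377663557894 [np.float64(96.2), np.float64(98.8)]
12.313613206816584 [ 0.00123542  0.00399693 -0.99999125]
```

View pics/w1d.png

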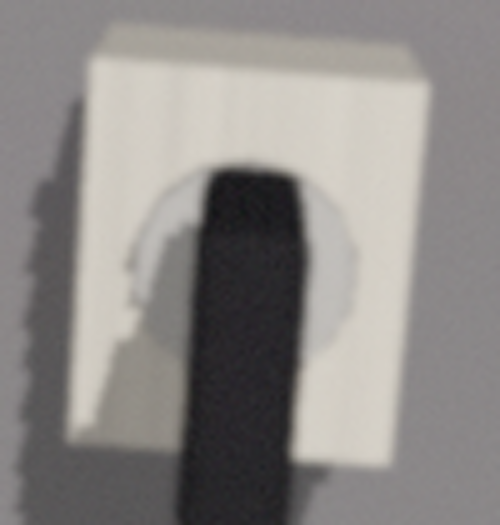

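Run:
```python
from h import *
from plant import get_state
print(goto(get_state(),(.522,-.2642,.0875),Rm=down(np.radians(8.5))))
```

```text
(array([ 0.0059, -0.0067,  0.3731]), array([-0.0006,  0.0001,  0.0198]))
```

Emit:
{"op": "play_rows", "data": {
  "deltas": [
    [[-1, 0.0059, -0.0067, 0.12, -0.0006, 0, 0.0198], [-1, 0.0059, -0.0067, 0.25, -0.0006, 0, 0.0198], [-1, 0.0059, -0.0067, 0.373, -0.0006, 0, 0.0198], [-1, 0.0059, -0.0067, 0.373, -0.0006, 0, 0.0198]]
  ],
  "force": 40
}}

```text
clock: 1.82
tool_pos: [0.5189, -0.2654, 0.0854]
eef_rot: [0.997, 0.073, -0.003, -0.0]
contact_force: [-0.4, -0.5, -0.1]
opening: 1.0
```

Run:
```python
from h import *
from plant import get_state
print(goto(get_state(),(.522,-.2642,.0875),Rm=down(np.radians(8.5))))
```

```text
(array([ 0.0108, -0.0023, -0.007 ]), array([-0.0004,  0.0021, -0.0009]))
```

Emit:
{"op": "play_rows", "data": {
  "deltas": [
    [[-1, 0.0108, -0.0023, -0.007, 0, 0.002, 0], [-1, 0.0108, -0.0023, -0.007, 0, 0.002, 0], [1, 0.0108, -0.0023, -0.007, 0, 0.002, 0], [1, 0.0108, -0.0023, -0.007, 0, 0.002, 0], [1, 0.0108, -0.0023, -0.007, 0, 0.002, 0]]
  ],
  "force": 40
}}

```text
clock: 2.45
tool_pos: [0.5221, -0.2642, 0.0877]
eef_rot: [0.997, 0.073, -0.0, -0.001]
contact_force: [0.3, -0.7, -0.8]
opening: 0.683
```

Emit:
{"op": "play_rows", "data": {
  "deltas": [
    [[1, 0, 0, 0, 0, 0, 0], [1, 0, 0, 0, 0, 0, 0], [1, 0, 0, 0, 0, 0, 0]]
  ]
}}

```text
clock: 2.82
tool_pos: [0.5221, -0.2642, 0.0877]
eef_rot: [0.997, 0.073, -0.0, -0.001]
contact_force: [0.6, -0.3, 0.7]
opening: 0.344
```

Run:
```python
from h import *
from plant import get_state
st=get_state();print(st["opening"]*88,st["tool_pos"],goto(st,(.522,-.2642,.0875),Rm=down(np.radians(8.5))))
```

```text
30.31219002171563 [ 0.52208106 -0.26423443  0.08768593] (array([-0.0003, -0.0002,  0.0006]), array([-0.0004,  0.0001, -0.0009]))
```

Emit:
{"op": "play_rows", "data": {
  "deltas": [
    [[1, 0, 0, 0, 0, 0, 0], [1, 0, 0, 0, 0, 0, 0], [1, 0, 0, 0, 0, 0, 0], [1, 0, 0, 0, 0, 0, 0]]
  ]
}}

```text
clock: 3.32
tool_pos: [0.5219, -0.2642, 0.0876]
eef_rot: [0.997, 0.073, -0.0, -0.001]
contact_force: [-0.9, -0.4, -0.2]
opening: 0.155
```

Run:
```python
from h import *
from plant import get_state
st=get_state();print(goto(st,(.497,-.11,.215),Rm=down(np.radians(-10))))
```

```text
(array([-0.0079, -0.5212, -0.4239]), array([-0.0004,  0.0002,  0.1019]))
```

Emit:
{"op": "play_rows", "data": {
  "deltas": [
    [[1, 0, 0, -0.1, 0, 0, 0], [1, 0, 0, -0.25, 0, 0, 0], [1, 0, 0, -0.424, 0, 0, 0], [1, -0.003, -0.17, -0.424, 0, 0, 0.034], [1, -0.006, -0.35, -0.424, 0, 0, 0.068]]
  ]
}}

```text
clock: 3.95
tool_pos: [0.5051, -0.1602, 0.2156]
eef_rot: [0.999, -0.037, 0.001, -0.001]
contact_force: [-0.3, 0.7, -1.9]
opening: 0.155
```

Run:
```python
from h import *
from plant import get_state
st=get_state();print(st["opening"]*88,goto(st,(.497,-.11,.215),Rm=down(np.radians(-10))))
```

```text
13.632728612527247 (array([-0.0394, -0.165 ,  0.0021]), array([-0.0004, -0.0004,  0.0319]))
```

Emit:
{"op": "play_rows", "data": {
  "deltas": [
    [[1, -0.0394, -0.165, 0.002, 0, 0, 0.0319], [1, -0.0394, -0.165, 0.002, 0, 0, 0.0319], [1, -0.0394, -0.165, 0.002, 0, 0, 0.0319]]
  ]
}}

```text
clock: 4.32
tool_pos: [0.4971, -0.1106, 0.215]
eef_rot: [0.996, -0.087, 0.001, -0.0]
contact_force: [0.2, -0.0, -0.7]
opening: 0.153
```

```bash
cat > snapw.py <<'E'
import sys,pickle
from h import *
from plant import get_state,vision
n=sys.argv[1]
st=get_state();m=vision.camera_model("wrist");im=vision.snapshot("wrist");cv2.imwrite(f"pics/{n}.png",im[:,:,::-1])
pickle.dump((st,m),open(n+".pkl","wb")); print(st["tool_pos"],st["q"].round(3),st["clock"])
E
python3 snapw.py w2
```

```text
[ 0.49706709 -0.11062771  0.21502917] [ 0.379  0.624 -0.4    1.951  0.39   0.641 -0.444] 4.325
```

View pics/w2.png

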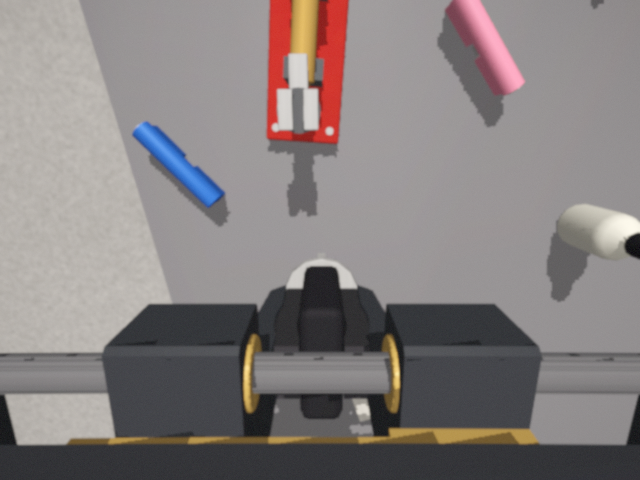

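Run:
```python
from h import *
im=cv2.imread("pics/w2.png")
crop(im,255,30,90,120,5,"w2c")
```

```text
(no output)
```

View pics/w2c.png

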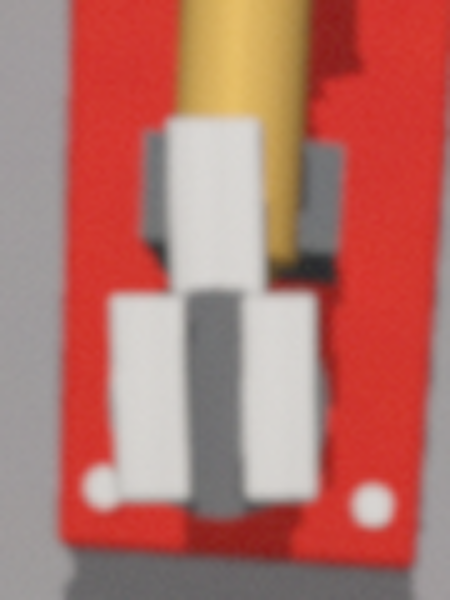

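Run:
```python
from h import *
import pickle
st,m=pickle.load(open("w2.pkl","rb"))
c=lambda x,y:(255+x/5-.4,30+y/5-.4)
def ln(n,a,b,z):
    A,B=plane(m,c(*a),z),plane(m,c(*b),z);d=A-B;print(n,A.round(4),B.round(4),np.linalg.norm(d).round(4),np.degrees(np.arctan2(d[1],d[0])).round(2));return (A+B)/2
z=.0925
o1=ln('Lout',(110,295),(119,499),z);o2=ln('Rout',(318,295),(318,498),z)
s1=ln('Ls',(187,295),(190,497),z);s2=ln('Rs',(244,295),(243,497),z)
ln('armL',(168,120),(175,290),z);ln('armR',(261,120),(268,290),z)
print((o1+o2)/2,(s1+s2)/2)
ln('baseL',(72,0),(62,542),.015);ln('baseR',(447,0),(412,565),.015)
ln('brass silhouette mid',(262,115),(247,0) ,.073)
```

```text
Lout [ 0.4882 -0.009   0.0925] [ 0.4844 -0.0325  0.0925] 0.0238 80.91
Rout [ 0.5132 -0.0134  0.0925] [ 0.5091 -0.0367  0.0925] 0.0237 79.91
Ls [ 0.4975 -0.0106  0.0925] [ 0.4933 -0.0338  0.0925] 0.0236 79.74
Rs [ 0.5043 -0.0118  0.0925] [ 0.4998 -0.035   0.0925] 0.0236 79.0
armL [0.499  0.0088 0.0925] [ 0.4961 -0.0098  0.0925] 0.0188 81.26
armR [0.5099 0.0069 0.0925] [ 0.5073 -0.0117  0.0925] 0.0188 82.04
[ 0.49872394 -0.02289284  0.0925    ] [ 0.49870674 -0.02279565  0.0925    ]
baseL [0.4843 0.0434 0.015 ] [ 0.4659 -0.0347  0.015 ] 0.0803 76.68
baseR [0.5412 0.0335 0.015 ] [ 0.5223 -0.0483  0.015 ] 0.0839 77.02
brass silhouette mid [0.5101 0.0113 0.073 ] [0.5107 0.0245 0.073 ] 0.0133 -92.35
```

Run:
```python
from h import *
from plant import get_state
st=get_state();print(st["opening"]*88,goto(st,(.4988,-.0232,.18),Rm=down(np.radians(-10))))
```

```text
13.645543191892662 (array([-0.0459, -0.2906,  0.1165]), array([-0.0001, -0.0004, -0.0004]))
```

Emit:
{"op": "play_rows", "data": {
  "deltas": [
    [[1, -0.023, -0.145, 0.03, 0, 0, 0], [1, -0.046, -0.29, 0.06, 0, 0, 0], [1, -0.046, -0.2906, 0.1165, 0, -0.0004, -0.0004], [1, -0.046, -0.2906, 0.1165, 0, -0.0004, -0.0004]]
  ]
}}

```text
clock: 4.88
tool_pos: [0.4983, -0.0246, 0.179]
eef_rot: [0.996, -0.088, -0.001, 0.0]
contact_force: [0.2, -0.3, -2.2]
opening: 0.158
```

```bash
cat > two.py <<'E'
import sys
from h import *
from plant import vision,get_state
n=sys.argv[1]; a=[int(v) for v in sys.argv[2:8]]  # scene x y, side x y, w h
k=min(400//a[4],560//a[5])
s=vision.snapshot("scene")[:,:,::-1];d=vision.snapshot("side")[:,:,::-1]
cs=[cv2.resize(i[y:y+a[5],x:x+a[4]],None,fx=k,fy=k,interpolation=cv2.INTER_CUBIC) for i,x,y in((s,a[0],a[1]),(d,a[2],a[3]))]
cv2.imwrite(f"pics/{n}.png",np.hstack(cs)); print("k",k, get_state()["tool_pos"],get_state()["contact_force"])
E
python3 two.py t1 305 185 330 200 66 80
```

```text
k 6 [ 0.49900448 -0.0249378   0.17997633] [-0.7161016  -0.21125236 -1.63556328]
```

View pics/t1.png

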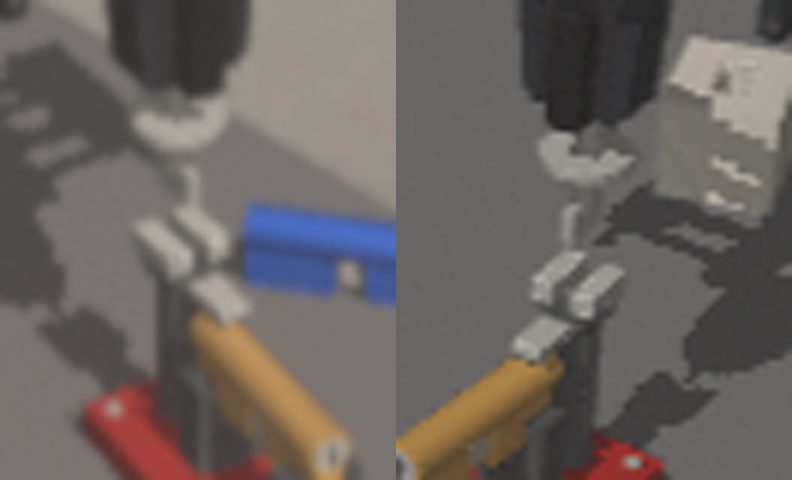

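Run:
```python
from h import *
im=cv2.imread("pics/t1.png")
a=im[80:340,60:320];b=im[120:380,396+90:396+350]
o=np.hstack([a,b]);o=cv2.resize(np.clip(o.astype(float)*1.5,0,255).astype(np.uint8),None,fx=1.5,fy=1.5,interpolation=cv2.INTER_CUBIC)
cv2.imwrite("pics/t1b.png",o)
```

```text
(no output)
```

View pics/t1b.png

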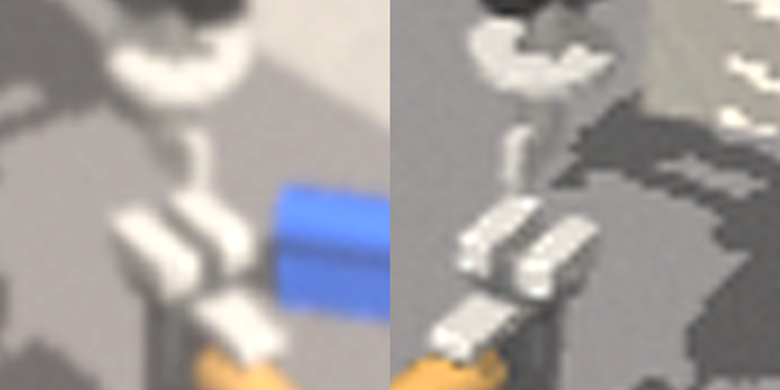

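Run:
```python
from h import *
from plant import vision
ms=vision.camera_model("scene"); md=vision.camera_model("side")
S=lambda x,y:(305+(60+x/1.5)/6-.4,185+(80+y/1.5)/6-.4)
D=lambda x,y:(330+(90+(x-390)/1.5)/6-.4,200+(120+y/1.5)/6-.4)
print("blade end",tri((ms,S(200,192)),(md,D(515,188))))
print("blade end mid",tri((ms,S(198,160)),(md,D(516,158))))
print("collar",tri((ms,S(180,85)),(md,D(540,75))))
print("head",tri((ms,S(183,229.5)),(md,D(529.5,235.5))))
```

```text
blade end (array([ 0.49874331, -0.01891486,  0.10663095]), [np.float64(0.0005217054850870853), np.float64(0.0005217054850870955)])
blade end mid (array([ 0.49894371, -0.01925486,  0.11494612]), [np.float64(0.0001298524014857197), np.float64(0.0001298524014857605)])
collar (array([ 0.49767743, -0.02697684,  0.13224983]), [np.float64(0.0012268711656571278), np.float64(0.0012268711656570198)])
head (array([ 0.49681903, -0.02631131,  0.09057024]), [np.float64(8.552174414999084e-05), np.float64(8.552174414999789e-05)])
```

Run:
```python
from h import *
from plant import get_state
st=get_state();print(st["opening"]*88,goto(st,(.4987,-.0226,.172),Rm=down(np.radians(-10))))
```

```text
13.591848049056443 (array([-0.0024, -0.0075,  0.0266]), array([ 0.0001, -0.    , -0.0009]))
```

Emit:
{"op": "play_rows", "data": {
  "deltas": [
    [[1, -0.0024, -0.0075, 0.01, 0, 0, -0.0009], [1, -0.0024, -0.0075, 0.0266, 0, 0, -0.0009], [1, -0.0024, -0.0075, 0.0266, 0, 0, -0.0009]]
  ]
}}

```text
clock: 5.35
tool_pos: [0.4985, -0.0229, 0.1718]
eef_rot: [0.996, -0.087, -0.0, 0.0]
contact_force: [0.7, -0.5, -0.8]
opening: 0.162
```

Run:
```python
from h import *
from plant import get_state
st=get_state();print(st["contact_force"],st["tool_pos"],goto(st,(.4987,-.0226,.157),Rm=down(np.radians(-10))))
```

```text
[ 0.66826897 -0.52324473 -0.83818   ] [ 0.49850268 -0.02286345  0.17178384] (array([ 0.0005, -0.001 ,  0.0493]), array([ 0.0002,  0.0001, -0.0001]))
```

Emit:
{"op": "play_rows", "data": {
  "deltas": [
    [[1, 0.0005, -0.001, 0.012, 0, 0, 0], [1, 0.0005, -0.001, 0.025, 0, 0, 0], [1, 0.0005, -0.001, 0.037, 0, 0, 0], [1, 0.0005, -0.001, 0.049, 0, 0, 0], [1, 0.0005, -0.001, 0.049, 0, 0, 0]]
  ]
}}

```text
clock: 5.98
tool_pos: [0.4985, -0.0226, 0.1568]
eef_rot: [0.996, -0.087, -0.001, 0.0]
contact_force: [-0.1, 0.1, -1.6]
opening: 0.157
```

```bash
python3 two.py t2 305 185 330 200 66 80;python3 - <<'E'
from h import *
from plant import get_state
st=get_state();print(st["contact_force"],st["moment"],st["tool_pos"],st["opening"]*88)
E
```

```text
k 6 [ 0.49868521 -0.02257333  0.15706389] [-0.02148057  0.40531251 -1.11189789]
[-0.02148057  0.40531251 -1.11189789] [ 0.01028037 -0.07869642 -0.04415815] [ 0.49868521 -0.02257333  0.15706389] 13.649171473353249
```

View pics/t2.png

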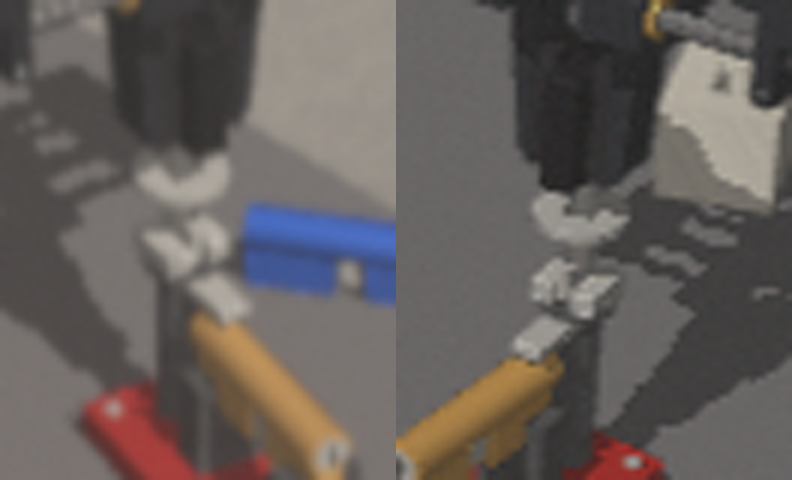

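The blade is in the slot with almost no force. Next I turn it CCW.

Emit:
{"op": "play_rows", "data": {
  "deltas": [
    [[1, 0, 0, 0, 0, 0, -0.045], [1, 0, 0, 0, 0, 0, -0.09], [1, 0, 0, 0, 0, 0, -0.135], [1, 0, 0, 0, 0, 0, -0.18], [1, 0, 0, 0, 0, 0, -0.225]]
  ]
}}

```text
clock: 6.7
tool_pos: [0.4974, -0.0228, 0.1571]
eef_rot: [0.964, 0.265, -0.002, 0.0]
contact_force: [-2.6, 1.2, 1.2]
opening: 0.155
```

```bash
cat > w.py <<'E'
import sys
from h import *
from plant import get_state
a=[float(v) for v in sys.argv[1:5]]
st=get_state();d=R.from_quat(st["eef_rot"]).as_matrix()
print("F",st["contact_force"].round(2),"M",st["moment"].round(3),"p",st["tool_pos"].round(4),"yaw",np.degrees(np.arctan2(d[1,0],d[0,0])).round(2),"op",round(st["opening"]*88,2),"q",st["q"].round(2),"t",round(st["clock"],2))
if a: print(goto(st,a[:3],Rm=down(np.radians(a[3]))))
E
python3 w.py .4987 -.0226 .157 80
```

```text
F [-2.61  1.22  1.21] M [ 0.131  0.682 -0.085] p [ 0.4974 -0.0228  0.1571] yaw 30.72 op 13.65 q [ 0.26  0.73 -0.51  2.02  0.66  0.56 -0.18] t 6.7
(array([0.0041, 0.0018, 0.0002]), array([-0.0006,  0.0009, -0.2738]))
```

Emit:
{"op": "play_rows", "data": {
  "deltas": [
    [[1, 0.0041, 0.0018, 0, 0, 0, -0.05], [1, 0.0041, 0.0018, 0, 0, 0, -0.1], [1, 0.0041, 0.0018, 0, 0, 0, -0.15], [1, 0.0041, 0.0018, 0, 0, 0, -0.2], [1, 0.0041, 0.0018, 0, 0, 0, -0.25]]
  ]
}}

```text
clock: 7.32
tool_pos: [0.497, -0.0234, 0.157]
eef_rot: [0.788, 0.615, -0.003, -0.001]
contact_force: [-3.7, -0.3, 1.6]
opening: 0.158
```

```bash
python3 w.py .4987 -.0226 .157 89; python3 two.py t3 305 185 330 200 66 80
```

```text
F [-3.73 -0.26  1.56] M [-0.115  0.813 -0.081] p [ 0.497  -0.0234  0.157 ] yaw 75.96 op 13.91 q [ 0.39  0.78 -0.73  2.02  0.84  0.68  0.43] t 7.33
(array([0.0041, 0.0049, 0.    ]), array([-0.0018,  0.0013, -0.0724]))
k 6 [ 0.49713995 -0.02352709  0.15681955] [-3.85259352 -0.90309314  0.41823639]
```

View pics/t3.png

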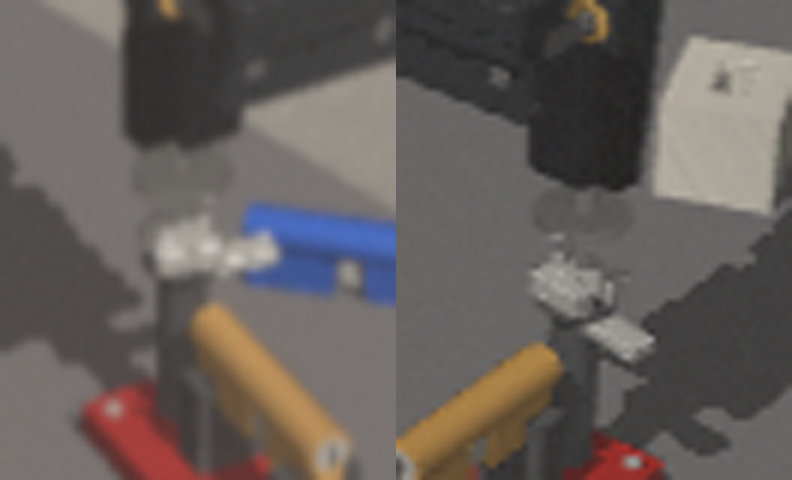

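Emit:
{"op": "play_rows", "data": {
  "deltas": [
    [[1, 0.0041, 0.0049, 0, 0, 0, -0.04], [1, 0.0041, 0.0049, 0, 0, 0, -0.07], [1, 0.0041, 0.0049, 0, 0, 0, -0.08], [1, 0.0041, 0.0049, 0, 0, 0, -0.08]]
  ]
}}

```text
clock: 7.92
tool_pos: [0.4976, -0.0237, 0.1566]
eef_rot: [0.708, 0.707, -0.005, -0.001]
contact_force: [-5.2, -2.0, 3.1]
opening: 0.153
```

```bash
python3 w.py .4987 -.0226 .157 92
```

```text
F [-5.16 -2.04  3.1 ] M [-0.491  1.148 -0.099] p [ 0.4976 -0.0237  0.1566] yaw 89.9 op 13.46 q [ 0.42  0.8  -0.79  2.01  0.89  0.72  0.63] t 7.92
(array([ 0.0035,  0.0035, -0.0013]), array([-0.0028,  0.0014, -0.0116]))
```

Emit:
{"op": "play_rows", "data": {
  "deltas": [
    [[1, 0.0035, 0.0035, 0, 0, 0, -0.012], [1, 0.0035, 0.0035, 0, 0, 0, -0.025], [1, 0.0035, 0.0035, 0, 0, 0, -0.025]]
  ]
}}

```text
clock: 8.3
tool_pos: [0.4978, -0.0236, 0.1566]
eef_rot: [0.681, 0.732, -0.006, -0.002]
contact_force: [-4.7, -1.7, 4.5]
opening: 0.155
```

```bash
python3 w.py .4987 -.0226 .157 92; python3 two.py t4 305 185 330 200 66 80
```

```text
F [-4.71 -1.68  4.45] M [-0.512  1.155 -0.421] p [ 0.4978 -0.0236  0.1566] yaw 94.15 op 13.6 q [ 0.43  0.81 -0.81  2.01  0.9   0.74  0.69] t 8.3
(array([ 0.003 ,  0.0032, -0.0014]), array([-0.0035,  0.0019,  0.0119]))
k 6 [ 0.49778206 -0.02356895  0.1566074 ] [-4.81294816 -3.14494935  4.52050452]
```

View pics/t4.png

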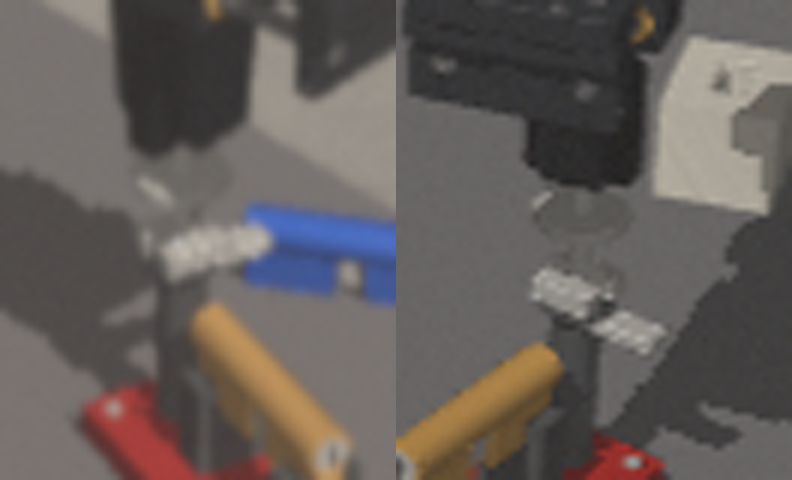

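Mz jumped from -0.10 to -0.42 N·m, so the clamp is at its stop. I'll back off within the play and lift straight out.

Emit:
{"op": "play_rows", "data": {
  "deltas": [
    [[1, 0, 0, 0, 0, 0, 0.02], [1, 0, 0, 0, 0, 0, 0.028], [1, 0, 0, -0.04, 0, 0, 0.028], [1, 0, 0, -0.1, 0, 0, 0.028], [1, 0, 0, -0.2, 0, 0, 0.028]]
  ]
}}

```text
clock: 9.02
tool_pos: [0.4994, -0.0226, 0.2177]
eef_rot: [0.712, 0.702, -0.005, -0.001]
contact_force: [0.5, 0.9, -0.4]
opening: 0.151
```

```bash
python3 w.py .522 -.2642 .23 8.5; python3 two.py t5 305 185 330 200 66 80
```

```text
F [ 0.54  0.93 -0.41] M [ 0.058 -0.209  0.028] p [ 0.4994 -0.0226  0.2177] yaw 89.14 op 13.26 q [ 0.47  0.72 -0.88  1.95  0.75  0.84  0.73] t 9.03
(array([-0.8045,  0.0872, -0.0376]), array([-0.0012,  0.0034,  0.448 ]))
k 6 [ 0.50147212 -0.02170283  0.21997916] [ 0.20948827  0.80978392 -0.79657636]
```

View pics/t5.png

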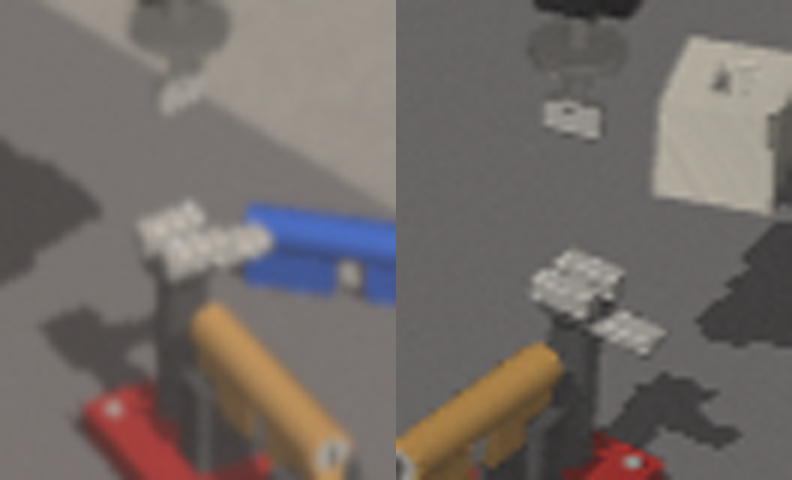

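Emit:
{"op": "play_rows", "data": {
  "deltas": [
    [[1, -0.16, 0.017, -0.04, 0, 0, 0.056], [1, -0.32, 0.034, -0.04, 0, 0, 0.112], [1, -0.48, 0.052, -0.04, 0, 0, 0.168], [1, -0.64, 0.07, -0.04, 0, 0, 0.224], [1, -0.8, 0.087, -0.04, 0, 0, 0.28]]
  ]
}}

```text
clock: 9.75
tool_pos: [0.5245, -0.2637, 0.233]
eef_rot: [0.944, 0.329, -0.001, 0.002]
contact_force: [0.5, -0.4, -1.2]
opening: 0.155
```

```bash
python3 w.py .522 -.2642 .18 8.5
```

```text
F [ 0.47 -0.41 -1.22] M [-0.025 -0.169 -0.034] p [ 0.5245 -0.2637  0.233 ] yaw 38.4 op 13.67 q [ 0.76  0.74 -0.67  1.7   0.57  0.91  0.53] t 9.75
(array([-0.0071, -0.0045,  0.1766]), array([0.0012, 0.0007, 0.1661]))
```

Emit:
{"op": "play_rows", "data": {
  "deltas": [
    [[1, -0.007, -0.0045, 0.04, 0, 0, 0.055], [1, -0.007, -0.0045, 0.09, 0, 0, 0.11], [1, -0.007, -0.0045, 0.16, 0.001, 0.0007, 0.166], [1, -0.007, -0.0045, 0.1766, 0.0012, 0.0007, 0.166]]
  ]
}}

```text
clock: 10.25
tool_pos: [0.5218, -0.2639, 0.1789]
eef_rot: [0.997, 0.076, -0.001, -0.0]
contact_force: [-0.0, -0.5, -0.2]
opening: 0.156
```

```bash
python3 w.py .522 -.2642 .12 8.5;  python3 two.py t6 225 140 350 155 66 80; python3 snapw.py w3
python3 - <<'E'
from h import *
im=cv2.imread("pics/w3.png");cv2.imwrite("pics/w3c.png",cv2.resize(im[180:440,220:420],None,fx=2.2,fy=2.2))
E
```

```text
F [-0.02 -0.52 -0.17] M [-0.029 -0.065 -0.01 ] p [ 0.5218 -0.2639  0.1789] yaw 8.68 op 13.7 q [ 0.67  0.78 -0.49  1.75  0.51  0.74  0.06] t 10.25
(array([0.0007, 0.0011, 0.1963]), array([-0.0001,  0.0004,  0.001 ]))
k 6 [ 0.52222879 -0.26393378  0.17965509] [-0.90985034 -0.23792181 -1.33303316]
[ 0.52222879 -0.26393378  0.17965509] [ 0.67   0.775 -0.493  1.753  0.51   0.744  0.066] 10.35
```

View pics/t6.png

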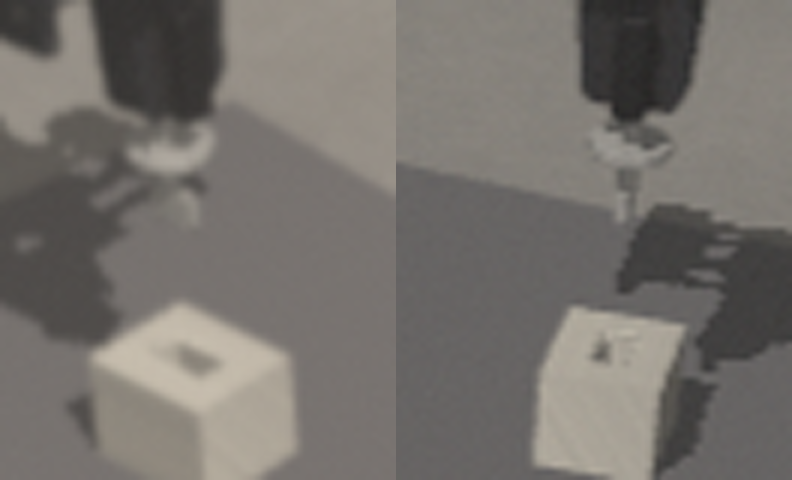

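View pics/w3c.png

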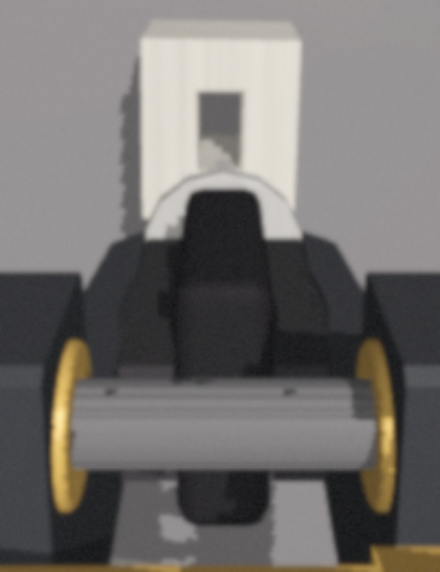

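Emit:
{"op": "play_rows", "data": {
  "deltas": [
    [[1, 0.0005, 0.001, 0.07, 0, 0, 0.001], [1, 0.0005, 0.001, 0.14, 0, 0, 0.001], [1, 0.0005, 0.001, 0.2, 0, 0, 0.001], [1, 0.0005, 0.001, 0.23, 0, 0, 0.001], [1, 0.0005, 0.001, 0.26, 0, 0, 0.001]]
  ]
}}

```text
clock: 11.02
tool_pos: [0.5232, -0.2644, 0.1021]
eef_rot: [0.997, 0.074, 0.001, 0.0]
contact_force: [1.0, -0.3, -1.1]
opening: 0.158
```

```bash
python3 w.py .522 -.2642 .0882 8.5
```

```text
F [ 0.99 -0.32 -1.14] M [-0.054 -0.142 -0.029] p [ 0.5232 -0.2644  0.1021] yaw 8.54 op 13.94 q [ 0.62  0.88 -0.41  1.8   0.59  0.59 -0.01] t 11.03
(array([-0.0041, -0.0012,  0.0464]), array([ 0.0001, -0.0005,  0.0002]))
```

Emit:
{"op": "play_rows", "data": {
  "deltas": [
    [[1, -0.004, -0.001, 0.025, 0, 0, 0], [1, -0.004, -0.001, 0.046, 0, 0, 0], [1, -0.004, -0.001, 0.048, 0, 0, 0]]
  ]
}}

```text
clock: 11.4
tool_pos: [0.5222, -0.2642, 0.0876]
eef_rot: [0.997, 0.075, 0.001, 0.0]
contact_force: [0.1, 0.1, -1.0]
opening: 0.16
```

```bash
python3 w.py .522 -.2642 .0872 8.5
```

```text
F [ 0.12  0.08 -0.98] M [-0.027 -0.097  0.034] p [ 0.5222 -0.2642  0.0876] yaw 8.55 op 14.11 q [ 0.62  0.9  -0.4   1.8   0.61  0.56 -0.02] t 11.4
(array([-0.0005, -0.0002,  0.0014]), array([ 0.0002, -0.0006,  0.0003]))
```

Emit:
{"op": "play_rows", "data": {
  "deltas": [
    [[1, 0, 0, 0.006, 0, 0, 0], [1, 0, 0, 0.006, 0, 0, 0]]
  ]
}}

```text
clock: 11.65
tool_pos: [0.5222, -0.2643, 0.0875]
eef_rot: [0.997, 0.075, 0.001, 0.001]
contact_force: [-3.6, 1.0, 11.7]
opening: 0.156
```

```bash
python3 w.py .522 -.2642 .0872 8.5
```

```text
F [-3.6   1.   11.75] M [0.206 0.726 0.023] p [ 0.5222 -0.2643  0.0875] yaw 8.55 op 13.72 q [ 0.61  0.9  -0.39  1.8   0.61  0.56 -0.02] t 11.65
(array([-0.0005, -0.0003,  0.0011]), array([ 0.0005, -0.0006,  0.0003]))
```

Emit:
{"op": "play_rows", "data": {
  "deltas": [
    [[-0.4, 0, 0, 0, 0, 0, 0], [-0.4, 0, 0, 0, 0, 0, 0], [-0.4, 0, 0, 0, 0, 0, 0]]
  ]
}}

```text
clock: 12.02
tool_pos: [0.5222, -0.2643, 0.0874]
eef_rot: [0.997, 0.075, 0.001, 0.001]
contact_force: [-0.6, 0.1, 0.4]
opening: 0.475
```

Emit:
{"op": "play_rows", "data": {
  "deltas": [
    [[-0.4, 0, 0, -0.06, 0, 0, 0], [-0.4, 0, 0, -0.2, 0, 0, 0], [-0.4, 0, 0, -0.38, 0, 0, 0], [-0.4, 0, 0, -0.45, 0, 0, 0]]
  ]
}}

```text
clock: 12.52
tool_pos: [0.5235, -0.2642, 0.2268]
eef_rot: [0.997, 0.075, 0.004, 0.002]
contact_force: [0.5, 0.2, -0.6]
opening: 0.698
```

```bash
python3 snapw.py w4; python3 two.py t7 225 140 350 155 66 80;  python3 w.py .511 .0 .20 -13.2
python3 - <<'E'
from h import *
im=cv2.imread("pics/w4.png");cv2.imwrite("pics/w4c.png",cv2.resize(im[150:350,220:420],None,fx=2.5,fy=2.5))
E
```

```text
[ 0.52350744 -0.2642316   0.2267617 ] [ 0.694  0.714 -0.533  1.716  0.467  0.833  0.1  ] 12.525
k 6 [ 0.5224812  -0.26437122  0.22407734] [-0.1554814   0.65500253 -0.14524535]
F [-0.16  0.66 -0.15] M [ 0.001 -0.155 -0.022] p [ 0.5225 -0.2644  0.2241] yaw 8.54 op 61.23 q [ 0.69  0.72 -0.53  1.72  0.47  0.83  0.1 ] t 12.68
(array([ 0.0926, -0.8774,  0.0779]), array([ 0.0007, -0.0016,  0.1208]))
```

View pics/t7.png

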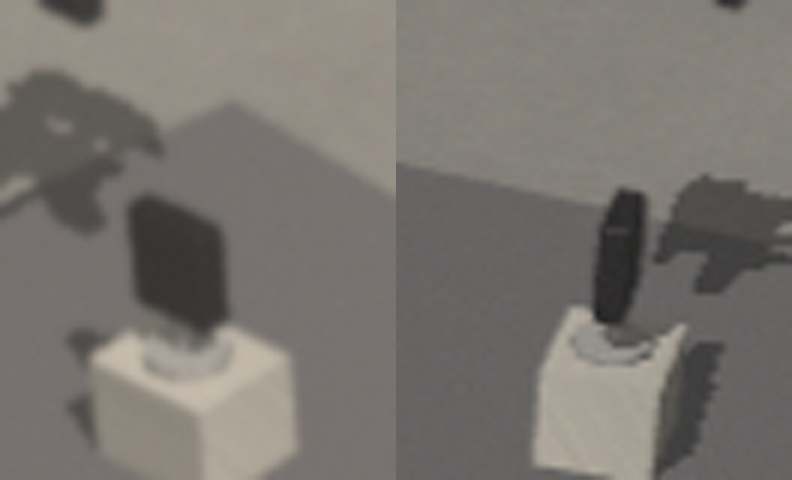

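View pics/w4c.png

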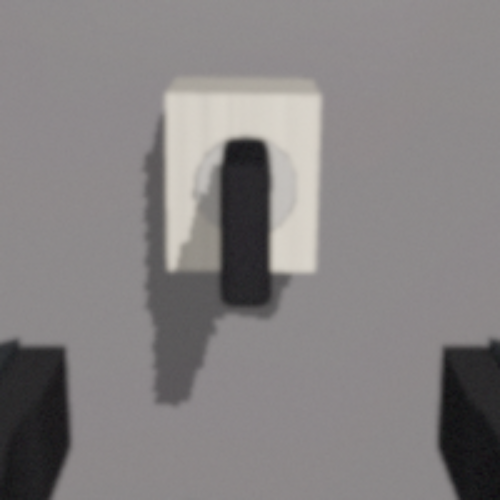

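Driver is upright with the collar on the stand. Now to measure the cylinder.

```bash
python3 w.py .505 -.02 .19 -13.2
```

```text
F [-0.16  0.66 -0.15] M [ 0.001 -0.155 -0.022] p [ 0.5225 -0.2644  0.2241] yaw 8.54 op 61.23 q [ 0.69  0.72 -0.53  1.72  0.47  0.83  0.1 ] t 12.68
(array([ 0.0628, -0.8146,  0.1113]), array([ 0.0007, -0.0016,  0.1208]))
```

Emit:
{"op": "play_rows", "data": {
  "deltas": [
    [[-0.4, 0.01, -0.18, 0, 0, 0, 0.03], [-0.4, 0.03, -0.36, 0.03, 0, 0, 0.06], [-0.4, 0.045, -0.54, 0.07, 0, -0.001, 0.09], [-0.4, 0.06, -0.72, 0.11, 0, -0.0016, 0.12], [-0.4, 0.063, -0.8146, 0.1113, 0.0007, -0.0016, 0.1208]]
  ]
}}

```text
clock: 13.3
tool_pos: [0.5034, -0.0165, 0.1883]
eef_rot: [0.994, -0.113, -0.002, -0.0]
contact_force: [1.2, -0.7, 0.1]
opening: 0.702
```

Emit:
{"op": "play_rows", "data": {
  "deltas": [
    [[-0.4, 0, 0, 0, 0, 0, 0]]
  ]
}}

```text
clock: 13.42
tool_pos: [0.5024, -0.014, 0.1874]
eef_rot: [0.994, -0.111, -0.003, -0.001]
contact_force: [0.0, 0.3, 0.6]
opening: 0.702
```

```bash
python3 snapw.py w5; python3 w.py .5124 .0356 .0645 -13.2
```

```text
[ 0.50239094 -0.01404476  0.18742173] [ 0.154  0.659 -0.348  1.99   0.396  0.564 -0.687] 13.425
F [-0.2  -0.05 -0.54] M [-0.084 -0.122  0.001] p [ 0.5024 -0.0157  0.1873] yaw -12.83 op 61.66 q [ 0.16  0.66 -0.35  1.99  0.4   0.56 -0.69] t 13.47
(array([-0.0027, -0.1742,  0.4094]), array([0.0002, 0.0021, 0.0021]))
```

View pics/w5.png

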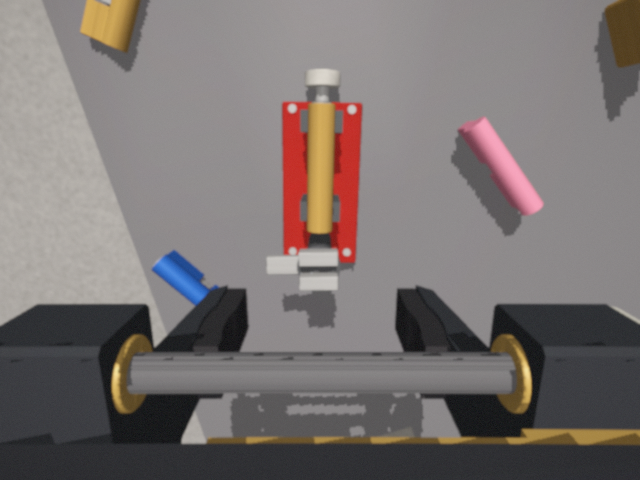

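Run:
```python
from h import *
import pickle
st,m=pickle.load(open("w5.pkl","rb")); im=cv2.imread("pics/w5.png")
hsv=cv2.cvtColor(im,cv2.COLOR_BGR2HSV)
b=cv2.inRange(hsv,(15,90,60),(30,255,255))[80:260,290:350]
ys,xs=np.nonzero(b);print(xs.min()+290,xs.max()+290,ys.min()+80,ys.max()+80)
mid=[]
for y in (110,130,150,170,190,210,225):
    r=np.nonzero(b[y-80])[0]+290.;mid.append(((r.min()+r.max())/2,y));print(y,r.min(),r.max())
# silhouettes of barrel: axis height .0645
P=np.array([plane(m,a,.0645) for a in mid]);d=P[0]-P[-1];print(P.round(4),np.degrees(np.arctan2(d[1],d[0])))
# ends: top edges at barrel top z=.073
for yy in (ys.min()+80-.5,ys.max()+80+.5): print(plane(m,(320,yy),.073).round(4),plane(m,(320,yy),.0645).round(4))
cv2.imwrite("pics/w5c.png",cv2.resize(im[60:300,260:380],None,fx=2.4,fy=2.4,interpolation=cv2.INTER_CUBIC))
```

```text
307 334 103 234
110 308.0 334.0
130 308.0 334.0
150 308.0 333.0
170 308.0 332.0
190 308.0 331.0
210 307.0 332.0
225 307.0 331.0
[[ 0.5211  0.0702  0.0645]
 [ 0.5185  0.0586  0.0645]
 [ 0.5155  0.0468  0.0645]
 [ 0.5124  0.0346  0.0645]
 [ 0.5092  0.022   0.0645]
 [ 0.5063  0.0091  0.0645]
 [ 0.5037 -0.0009  0.0645]] 76.25008578429565
[0.5214 0.0739 0.073 ] [0.5215 0.0746 0.0645]
[ 0.5035 -0.0054  0.073 ] [ 0.5029 -0.0074  0.0645]
```

View pics/w5c.png

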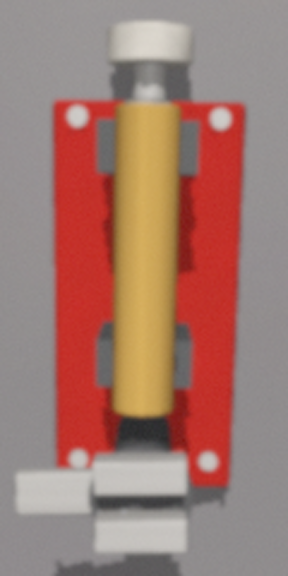

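```bash
python3 w.py .5124 .0350 .0645 -13.5
```

```text
F [-0.2  -0.05 -0.54] M [-0.084 -0.122  0.001] p [ 0.5024 -0.0157  0.1873] yaw -12.83 op 61.66 q [ 0.16  0.66 -0.35  1.99  0.4   0.56 -0.69] t 13.47
(array([-0.0023, -0.1723,  0.4094]), array([0.0002, 0.0021, 0.0037]))
```

Emit:
{"op": "play_rows", "data": {
  "deltas": [
    [[-0.4, -0.0023, -0.1, 0, 0, 0.002, 0.0037], [-0.4, -0.0023, -0.1723, 0.02, 0, 0.002, 0.0037], [-0.4, -0.0023, -0.1723, 0.1, 0, 0.002, 0.0037], [-0.4, -0.0023, -0.1723, 0.2, 0, 0.002, 0.0037], [-0.4, -0.0023, -0.1723, 0.25, 0, 0.002, 0.0037]]
  ]
}}

```text
clock: 14.1
tool_pos: [0.5121, 0.0326, 0.1107]
eef_rot: [0.993, -0.119, -0.001, 0.001]
contact_force: [0.1, -0.1, -0.5]
opening: 0.703
```

```bash
python3 w.py .5124 .0350 .0645 -13.5
```

```text
F [ 0.15 -0.07 -0.5 ] M [-0.068 -0.075 -0.045] p [0.5121 0.0326 0.1107] yaw -13.65 op 61.89 q [-0.01  0.79 -0.24  2.01  0.46  0.39 -0.85] t 14.1
(array([-0.0007, -0.0085,  0.1541]), array([ 0.0009,  0.0007, -0.0008]))
```

Emit:
{"op": "play_rows", "data": {
  "deltas": [
    [[-0.4, -0.0007, -0.0085, 0.06, 0.0009, 0.0007, -0.0008], [-0.4, -0.0007, -0.0085, 0.12, 0.0009, 0.0007, -0.0008], [-0.4, -0.0007, -0.0085, 0.154, 0.0009, 0.0007, -0.0008], [-0.4, -0.0007, -0.0085, 0.154, 0.0009, 0.0007, -0.0008]]
  ]
}}

```text
clock: 14.6
tool_pos: [0.5122, 0.0343, 0.0641]
eef_rot: [0.993, -0.118, -0.0, 0.0]
contact_force: [0.1, -0.5, -0.5]
opening: 0.701
```

```bash
python3 w.py .5124 .0350 .0645 -13.5
```

```text
F [ 0.1  -0.48 -0.5 ] M [-0.085 -0.054  0.011] p [0.5122 0.0343 0.0641] yaw -13.55 op 61.65 q [-0.06  0.88 -0.17  2.03  0.5   0.27 -0.88] t 14.6
(array([-0.0001, -0.0025, -0.0013]), array([ 0.0003,  0.0003, -0.0003]))
```

Emit:
{"op": "play_rows", "data": {
  "deltas": [
    [[0.4, 0, -0.0025, -0.0013, 0, 0, 0], [0.4, 0, -0.0025, -0.0013, 0, 0, 0], [0.5, 0, -0.0025, -0.0013, 0, 0, 0], [1, 0, -0.0025, -0.0013, 0, 0, 0], [1, 0, -0.0025, -0.0013, 0, 0, 0]]
  ],
  "force": 40
}}

```text
clock: 15.22
tool_pos: [0.5124, 0.035, 0.0646]
eef_rot: [0.993, -0.118, -0.0, 0.0]
contact_force: [-0.6, -0.3, 2.7]
opening: 0.173
```

Emit:
{"op": "play_rows", "data": {
  "deltas": [
    [[1, 0, 0, 0, 0, 0, 0], [1, 0, 0, 0, 0, 0, 0]]
  ]
}}

```text
clock: 15.48
tool_pos: [0.5124, 0.035, 0.0647]
eef_rot: [0.993, -0.118, -0.0, 0.0]
contact_force: [-0.4, -0.3, 0.3]
opening: 0.175
```

```bash
python3 w.py .5124 .0350 .12 -13.5
```

```text
F [-0.42 -0.3   0.26] M [-0.035 -0.029 -0.006] p [0.5124 0.035  0.0647] yaw -13.55 op 15.4 q [-0.06  0.88 -0.17  2.03  0.5   0.28 -0.88] t 15.47
(array([-0.0002,  0.0002, -0.1844]), array([ 0.0003,  0.0002, -0.0003]))
```

Emit:
{"op": "play_rows", "data": {
  "deltas": [
    [[1, 0, 0, -0.03, 0, 0, 0], [1, 0, 0, -0.08, 0, 0, 0], [1, 0, 0, -0.14, 0, 0, 0], [1, 0, 0, -0.22, 0, 0, 0], [1, 0, 0, -0.285, 0, 0, 0]]
  ]
}}

```text
clock: 16.1
tool_pos: [0.5125, 0.0349, 0.1519]
eef_rot: [0.993, -0.118, 0.0, 0.0]
contact_force: [-0.1, 0.0, -2.7]
opening: 0.176
```

```bash
python3 w.py .5559 .2496 .15 -5.8; python3 two.py t8 305 175 310 200 76 93
```

```text
F [-0.08  0.04 -2.67] M [-0.018 -0.08   0.015] p [0.5125 0.0349 0.1519] yaw -13.56 op 15.5 q [ 0.02  0.72 -0.29  1.99  0.43  0.49 -0.82] t 16.1
(array([-0.0272, -0.7295,  0.006 ]), array([ 0.0002, -0.    , -0.0431]))
k 5 [0.51369768 0.03515229 0.15259611] [-0.63903252  0.04327724 -2.58172072]
```

View pics/t8.png

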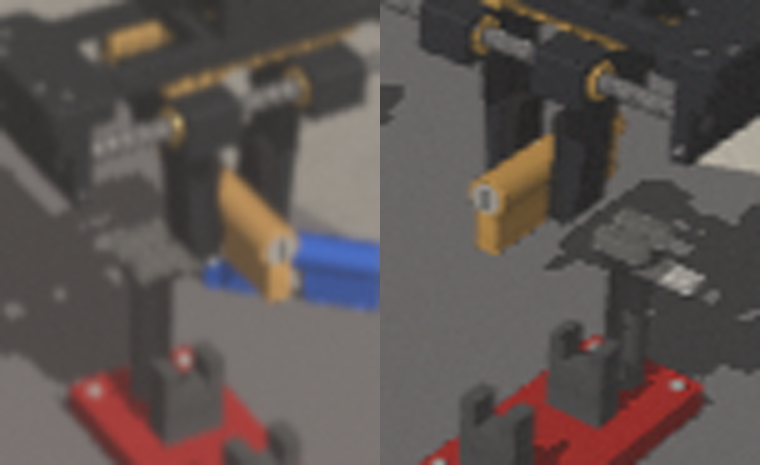

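```bash
python3 w.py .5536 .2136 .15 -5.8
```

```text
F [-0.64  0.04 -2.58] M [-0.033 -0.107 -0.004] p [0.5137 0.0352 0.1526] yaw -13.58 op 15.34 q [ 0.02  0.72 -0.29  1.99  0.43  0.48 -0.82] t 16.2
(array([-0.0104, -0.6094,  0.0092]), array([-0.0002, -0.0011, -0.0432]))
```

Emit:
{"op": "play_rows", "data": {
  "deltas": [
    [[1, -0.002, -0.12, 0.002, 0, 0, -0.009], [1, -0.004, -0.25, 0.004, 0, 0, -0.017], [1, -0.006, -0.38, 0.006, 0, 0, -0.026], [1, -0.008, -0.5, 0.008, 0, -0.001, -0.034], [1, -0.0104, -0.6094, 0.0092, 0, -0.001, -0.043]]
  ]
}}

```text
clock: 16.82
tool_pos: [0.5533, 0.2147, 0.1494]
eef_rot: [0.999, -0.05, -0.0, -0.0]
contact_force: [-0.1, -0.1, -3.2]
opening: 0.172
```

Emit:
{"op": "play_rows", "data": {
  "deltas": [
    [[1, 0, 0, 0, 0, 0, 0], [1, 0, 0, 0, 0, 0, 0]]
  ]
}}

```text
clock: 17.08
tool_pos: [0.5526, 0.2134, 0.1488]
eef_rot: [0.999, -0.05, -0.001, 0.001]
contact_force: [0.3, -0.3, -3.0]
opening: 0.177
```

```bash
python3 w.py .5536 .2136 .15 -5.8
python3 - <<'E'
from h import *
from plant import vision
for n in("scene","side","wrist"):
    cv2.imwrite(f"pics/{n}5.png",vision.snapshot(n)[:,:,::-1])
E
```

```text
F [ 0.27 -0.28 -2.99] M [-0.097 -0.097  0.052] p [0.5526 0.2134 0.1488] yaw -5.78 op 15.54 q [-0.26  0.81 -0.32  1.75  0.39  0.65 -0.91] t 17.07
(array([ 0.0033, -0.0009, -0.0041]), array([0.0006, 0.0007, 0.0001]))
```

View pics/scene5.png

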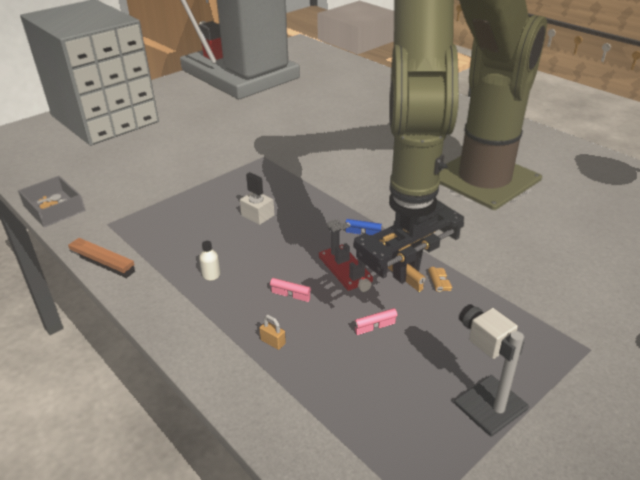

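View pics/side5.png

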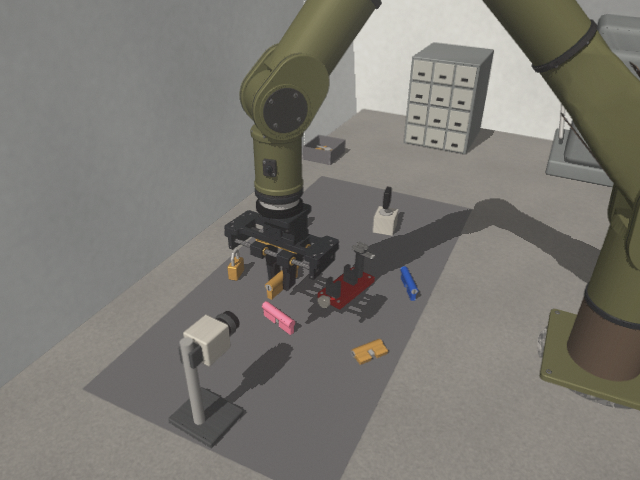

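View pics/wrist5.png

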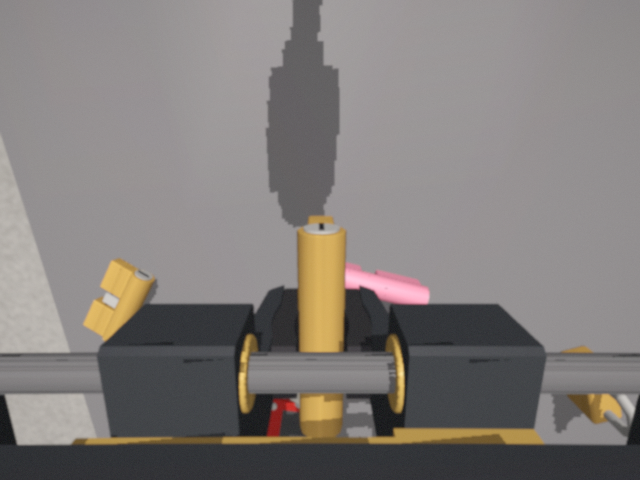

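Run:
```python
from h import *
s=cv2.imread("pics/scene5.png");d=cv2.imread("pics/side5.png")
g=lambda i:np.clip(i.astype(float)*1.5,0,255).astype(np.uint8)
crop(g(s),395,255,130,105,6,"s5c");crop(g(d),175,260,130,105,6,"d5c")
```

```text
(no output)
```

View pics/s5c.png

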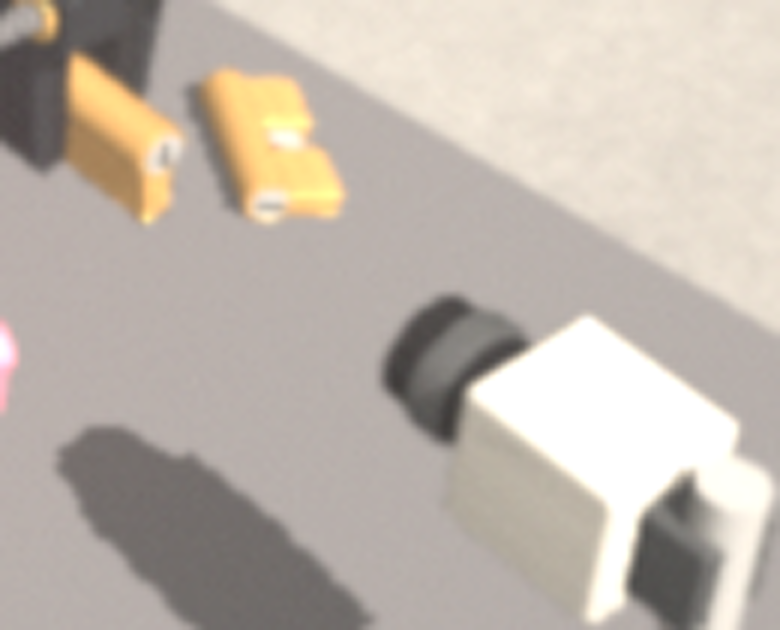

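View pics/d5c.png

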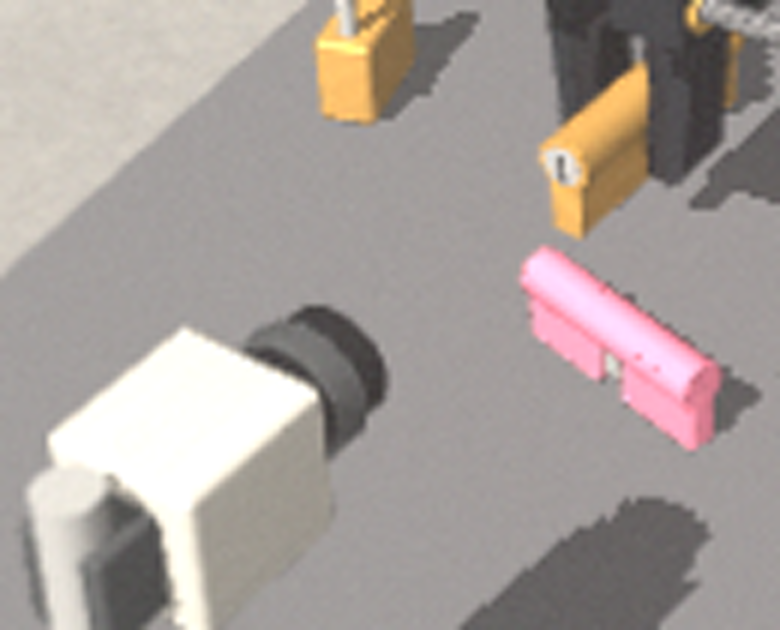

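```bash
cat > meas.py <<'E'
from h import *
from plant import vision
ms=vision.camera_model("scene"); md=vision.camera_model("side")
S=lambda x,y:(395+x/6-.4,255+y/6-.4)
D=lambda x,y:(175+x/6-.4,260+y/6-.4)
T=lambda a,b:tri((ms,S(*a)),(md,D(*b)))
k,e=T((164,154),(562,166));f,e2=T((157,215),(569,232))
print("key",k.round(4),e,"fin",f.round(4),e2,"diff",(k-f).round(4))
C=[T(a,b)[0] for a,b in zip([(588,317),(738,428),(612,503),(468,393)],[(320,397),(195,508),(50,437),(186,328)])]
C=np.array(C);print(C.round(4))
fr=(C[0]+C[3])/2;bk=(C[1]+C[2])/2;d=bk-fr;w=C[3]-C[0]
yw=np.arctan2(d[1],d[0]);yw2=np.arctan2(w[1],w[0])+np.pi/2
print("len",np.linalg.norm(d),"w",np.linalg.norm(w),np.degrees([yw,yw2]))
y=(yw+yw2)/2;u=np.array([np.cos(y),np.sin(y),0])
g=fr-.03*u;g[2]=C[:,2].mean()-.023
print("glass",g.round(4))
dv=g-k;n=np.array([-u[1],u[0],0]);print("key->glass along",dv@u,"lat",dv@n,"z",dv[2])
# rim check
for m,nm,o in((ms,"s5c",(395,255)),(md,"d5c",(175,260))):
    im=cv2.imread(f"pics/{nm}.png")
    for rr,off in((.016,0),(.0185,0)):
        t=np.linspace(0,2*np.pi,60);P=g+u*off+rr*(np.outer(np.cos(t),n)+np.outer(np.sin(t),[0,0,1]))
        p=((proj(m,P)+.4-o)*6).astype(int);cv2.polylines(im,[p],True,(0,0,255) if rr<.017 else (0,255,0),1)
    cv2.imwrite(f"pics/{nm}o.png",im[280:460,220:560] if nm[0]=='d' else im[280:460,340:620])
a=cv2.imread("pics/s5co.png");b=cv2.imread("pics/d5co.png");cv2.imwrite("pics/o5.png",np.hstack([a,b]))
E
python3 meas.py
```

```text
key [0.5561 0.2504 0.1485] [np.float64(0.00024815413165155353), np.float64(0.00024815413165144717)] fin [0.5552 0.2498 0.1247] [np.float64(0.00034656013074358755), np.float64(0.00034656013074360197)] diff [0.0008 0.0007 0.0238]
[[0.5468 0.3813 0.1706]
 [0.5512 0.4279 0.17  ]
 [0.5964 0.4232 0.1707]
 [0.5909 0.3763 0.1708]]
len 0.04705062404937593 w 0.04443337555841384 [83.89605748 83.54605331]
glass [0.5655 0.349  0.1475]
key->glass along 0.09896055957428947 lat 0.0013636793061207846 z -0.000987238781867239
```

View pics/o5.png

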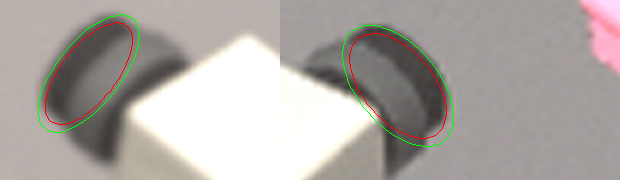

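```bash
python3 w.py .5553 .2523 .1495 -6.0
python3 - <<'E'
from h import *
from plant import vision
ms=vision.camera_model("scene"); md=vision.camera_model("side")
S=lambda x,y:(395+x/6-.4,255+y/6-.4)
D=lambda x,y:(175+x/6-.4,260+y/6-.4)
k=np.array([.5561,.2504,.1485]);y=np.radians(84.2);u=np.array([np.cos(y),np.sin(y),0]);n=np.array([-u[1],u[0],0])
for nm,m,F,pts,sg in(("scene",ms,S,[(70,160),(147,222)],-1),("side",md,D,[(647,182),(583,237)],1)):
    for s in (sg,-sg):
        o=[]
        for p in pts:
            c,d=ray(m,F(*p));q=k+s*.005*n;t=((q-c)@n)/(d@n);P=c+t*d;o.append(((P-k)@u,P[2]))
        print(nm,s,np.round(o,4),"pitch",np.degrees(np.arctan2(o[1][1]-o[0][1],o[1][0]-o[0][0])))
E
```

```text
F [ 0.22  0.16 -2.53] M [-0.03  -0.084 -0.026] p [0.5531 0.2128 0.1492] yaw -5.87 op 15.51 q [-0.26  0.8  -0.32  1.75  0.39  0.65 -0.91] t 17.23
(array([-0.0063, -0.1316, -0.0012]), array([0.0005, 0.0004, 0.0007]))
scene -1 [[-0.0307  0.1271]
 [ 0.0013  0.1262]] pitch -1.570228948254217
scene 1 [[-0.0403  0.1151]
 [-0.0078  0.1142]] pitch -1.570228948254163
side 1 [[-0.0338  0.1233]
 [-0.0019  0.1243]] pitch 1.7381902037226935
side -1 [[-0.0478  0.1101]
 [-0.0151  0.1111]] pitch 1.7381902037226593
```

Emit:
{"op": "play_rows", "data": {
  "deltas": [
    [[1, -0.0063, -0.04, -0.0012, 0.0005, 0.0004, 0.0007], [1, -0.0063, -0.085, -0.0012, 0.0005, 0.0004, 0.0007], [1, -0.0063, -0.12, -0.0012, 0.0005, 0.0004, 0.0007], [1, -0.0063, -0.1316, -0.0012, 0.0005, 0.0004, 0.0007], [1, -0.0063, -0.1316, -0.0012, 0.0005, 0.0004, 0.0007]]
  ]
}}

```text
clock: 17.85
tool_pos: [0.5552, 0.2526, 0.1494]
eef_rot: [0.999, -0.052, -0.0, 0.0]
contact_force: [0.1, -0.1, -2.9]
opening: 0.176
```

Emit:
{"op": "play_rows", "data": {
  "deltas": [
    [[1, 0, 0, 0, 0, 0, 0], [1, 0, 0, 0, 0, 0, 0]]
  ]
}}

```text
clock: 18.1
tool_pos: [0.5553, 0.252, 0.1494]
eef_rot: [0.999, -0.052, -0.0, 0.0]
contact_force: [0.9, -0.1, -2.4]
opening: 0.173
```

```bash
python3 w.py .5553 .2523 .1495 -6.0
python3 - <<'E'
from h import *
from plant import vision
g=lambda i:np.clip(i.astype(float)*1.5,0,255).astype(np.uint8)
s=vision.snapshot("scene")[:,:,::-1];d=vision.snapshot("side")[:,:,::-1];w=vision.snapshot("wrist")[:,:,::-1]
cv2.imwrite("pics/scene6.png",s);cv2.imwrite("pics/side6.png",d);cv2.imwrite("pics/wrist6.png",w)
crop(g(s),410,265,110,85,7,"s6c");crop(g(d),195,260,110,85,7,"d6c")
E
python3 w.py .5553 .2523 .1495 -6.0
```

```text
F [ 0.94 -0.09 -2.36] M [-0.039 -0.039  0.068] p [0.5553 0.252  0.1494] yaw -6.0 op 15.23 q [-0.32  0.82 -0.32  1.7   0.38  0.68 -0.95] t 18.1
(array([ 0.    , -0.001 , -0.0005]), array([ 0.0002,  0.    , -0.    ]))
F [-0.01  0.17 -2.38] M [-0.062 -0.044  0.039] p [0.5552 0.2523 0.1494] yaw -5.98 op 15.05 q [-0.32  0.82 -0.32  1.7   0.38  0.68 -0.95] t 18.25
(array([ 0.0002, -0.0001, -0.0004]), array([0.0001, 0.    , 0.0001]))
```

View pics/s6c.png

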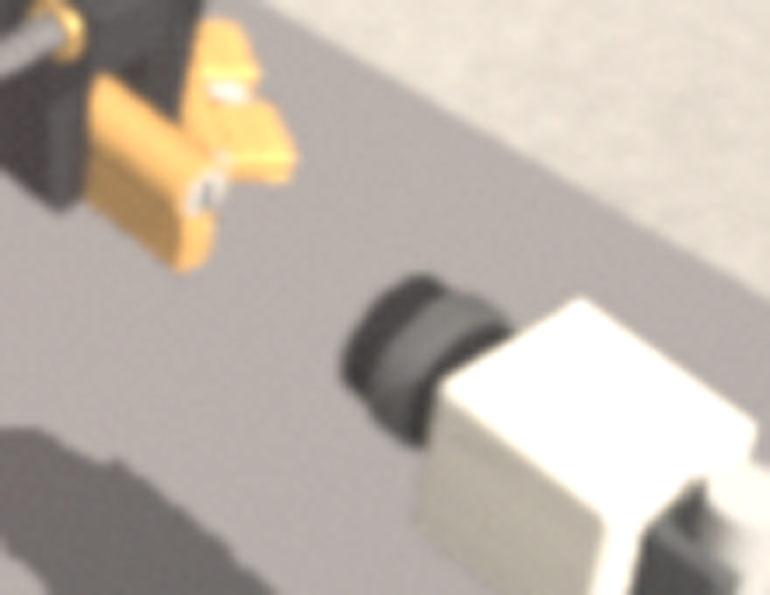

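View pics/d6c.png

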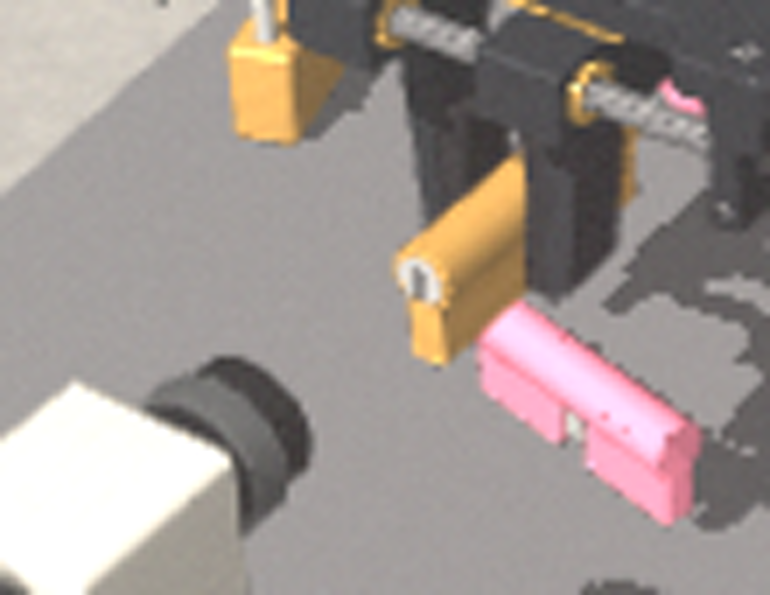

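View pics/wrist6.png

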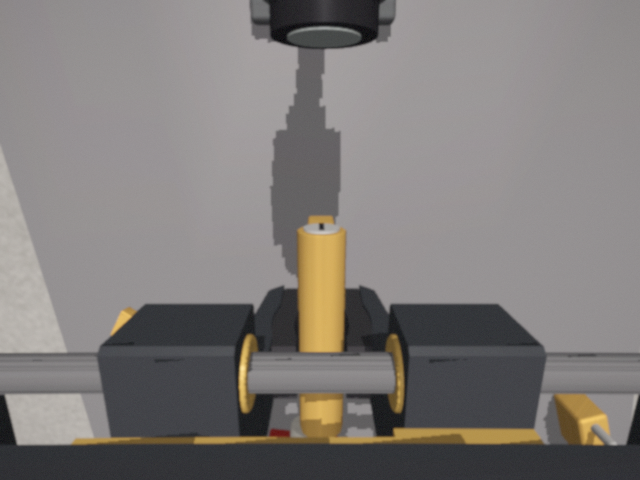

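Run:
```python
from h import *
w=cv2.imread("pics/wrist6.png");g=np.clip(w.astype(float)*1.6,0,255).astype(np.uint8)
a=cv2.resize(g[0:70,240:410],None,fx=4.4,fy=4.4,interpolation=cv2.INTER_CUBIC)
b=cv2.resize(g[205:265,240:410],None,fx=4.4,fy=4.4,interpolation=cv2.INTER_CUBIC)
cv2.imwrite("pics/w6c.png",np.vstack([a,b]))
```

```text
(no output)
```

View pics/w6c.png

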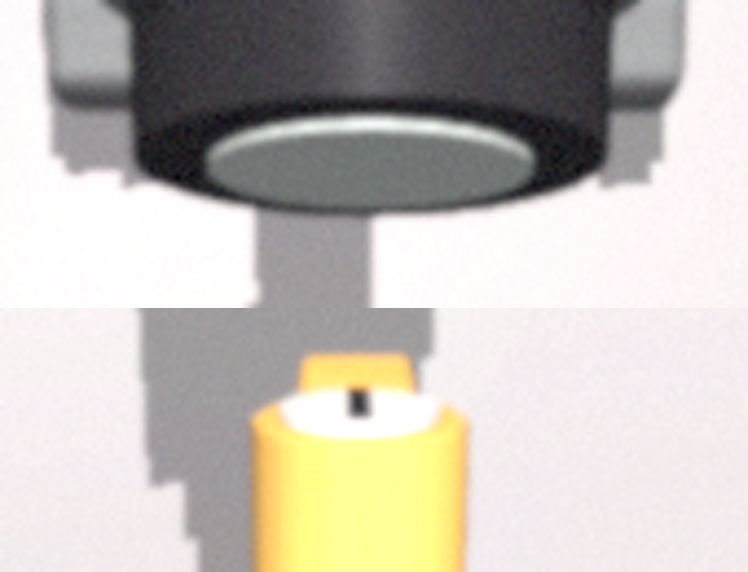

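Run:
```python
from h import *
from plant import vision,get_state
m=vision.camera_model("wrist")
g=plane(m,(323.7,36.2),.150);k=plane(m,(321.2,228.2),.1494)
u=np.array([np.cos(np.radians(84)),np.sin(np.radians(84)),0]);n=np.array([-u[1],u[0],0])
d=g-k;print(g,k,"along",d@u,"lat",d@n)
print("glass half-w",np.linalg.norm(plane(m,(240+133/4.4,35),.15)-plane(m,(240+607/4.4,35),.15)))
st=get_state();print("key rel tcp",(k-st["tool_pos"])@u,(k-st["tool_pos"])@n)
# key z from vision given TCP+.04 along
ms=vision.camera_model("scene"); md=vision.camera_model("side")
S=lambda x,y:(410+x/7-.4,265+y/7-.4);D=lambda x,y:(195+x/7-.4,260+y/7-.4)
K2,e=tri((ms,S(207,192)),(md,D(420,283)));print("key scene",K2,e)
C=[tri((ms,S(*a)),(md,D(*b)))[0] for a,b in zip([(583,298),(440,388)],[(236,458),(75,382)])];print(C)
f=(C[0]+C[1])/2;G=f-.03*u;d=G-K2;print("along",d@u,"lat",d@n,"z box",f[2]-.023-K2[2])
```

```text
[0.56726628 0.35068387 0.15      ] [0.56034665 0.29182494 0.1494    ] along 0.05925979452606535 lat -0.0007292964756687851
glass half-w 0.032279695426536886
key rel tcp 0.039879197857768486 -0.0009427470359725716
key scene [0.55862085 0.28955037 0.14879855] [np.float64(0.00036453253734214245), np.float64(0.0003645325373421493)]
[array([0.54642784, 0.38112661, 0.17149606]), array([0.59126371, 0.37632418, 0.17101328])]
along 0.059755311143824145 lat -0.0008475782536012133 z box -0.0005438802896514383
```

```bash
python3 w.py .5560 .2519 .1498 -6.0
```

```text
F [-0.01  0.17 -2.38] M [-0.062 -0.044  0.039] p [0.5552 0.2523 0.1494] yaw -5.98 op 15.05 q [-0.32  0.82 -0.32  1.7   0.38  0.68 -0.95] t 18.25
(array([ 0.0026,  0.0009, -0.0014]), array([0.0001, 0.    , 0.0001]))
```

Emit:
{"op": "play_rows", "data": {
  "deltas": [
    [[1, 0.0026, 0.0009, -0.0014, 0, 0, 0], [1, 0.0026, 0.0009, -0.0014, 0, 0, 0], [1, 0.0026, 0.0009, -0.0014, 0, 0, 0], [1, 0.0026, 0.0009, -0.0014, 0, 0, 0]]
  ]
}}

```text
clock: 18.75
tool_pos: [0.556, 0.2519, 0.1498]
eef_rot: [0.999, -0.052, -0.0, 0.0]
contact_force: [1.1, 1.2, -2.3]
opening: 0.176
```

```bash
python3 w.py .5560 .2519 .1498 -6.0; python3 snapw.py w7
python3 - <<'E'
from h import *
import pickle
from plant import vision
st,m=pickle.load(open("w7.pkl","rb"));w=cv2.imread("pics/w7.png")
hsv=cv2.cvtColor(w,cv2.COLOR_BGR2HSV);b=cv2.inRange(hsv,(12,90,60),(32,255,255))
P=[]
for y in range(240,335,10):
    r=np.nonzero(b[y,285:360])[0]+285.
    if len(r): P.append(plane(m,((r.min()+r.max())/2,y),.1497)); 
P=np.array(P);c=np.polyfit(P[:,1],P[:,0],1);print("cyl yaw",90-np.degrees(np.arctan(c[0])))
cv2.imwrite("pics/scene7.png",vision.snapshot("scene")[:,:,::-1])
g=np.clip(w.astype(float)*1.6,0,255).astype(np.uint8)
cv2.imwrite("pics/w7c.png",cv2.resize(g[0:340,220:420],None,fx=1.7,fy=1.7))
E
```

```text
F [ 1.05  1.22 -2.34] M [-0.007 -0.113  0.007] p [0.556  0.2519 0.1498] yaw -5.98 op 15.51 q [-0.32  0.82 -0.32  1.7   0.38  0.68 -0.95] t 18.75
(array([0.0001, 0.0001, 0.0001]), array([0.0001, 0.    , 0.0001]))
[0.55598754 0.25193269 0.14982993] [-0.321  0.822 -0.323  1.699  0.377  0.683 -0.947] 18.75
cyl yaw 84.20467125927932
```

View pics/w7c.png

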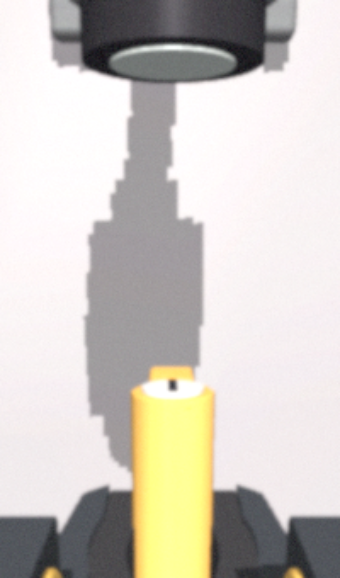

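View pics/scene7.png

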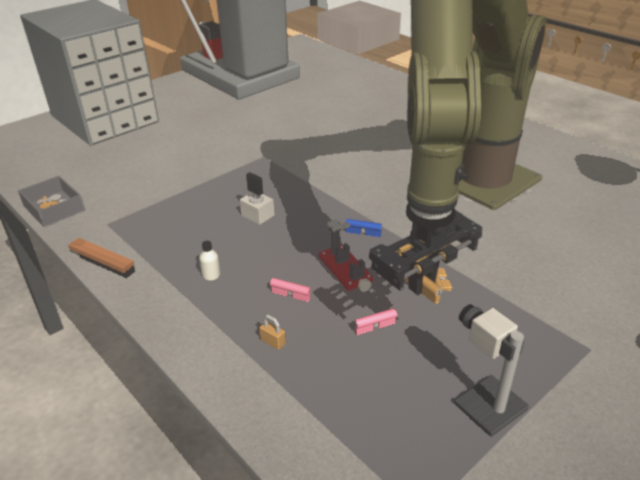

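```bash
python3 -c "
from plant import r
print(r.finish_job())"
```

```text
the job is handed in; nothing more can be done
None
```

The job is done and handed in at about 18.9 s of the 69 s allowed, with the arm still holding the cylinder in front of the inspection camera.

- **Clamp:** I turned the screw counter-clockwise with the driver, about 104° of tool turn. The torque then rose from 0.10 to 0.42 N·m, which I took as the stop. The pictures show the arm swung about 90° clear of the cylinder.
- **Driver:** It is back upright in the stand, and both room views and the wrist view show its collar resting on the top.
- **Cylinder:** I lifted it straight up out of the cradle and brought it to the camera, gripping at about 40 N.

Last checks before handing in:

| Check | Measured | Source |
|---|---|---|
| End face to glass | 59.3 mm and 59.8 mm, then moved about 0.3 mm back | wrist view; room views |
| Sideways offset | 0.7–0.8 mm, then corrected by 0.8 mm; last wrist picture looks centred | both |
| Cylinder direction | 84.2°, against 83.5–84.3° for the lens axis | wrist view; room views |
| Height of barrel axis | 149.8 mm, aiming for 150 mm | arm position |

**What disagreed or was less certain:**
- The room cameras and the arm and wrist differed by 2–4 mm in absolute position, so I relied on distances measured within one view.
- The room views also put the lens about 0.5 mm below the key face, while the stated 150 mm put it 0.6 mm above. I went with the stated height.
- Level was only checked to about ±1.7°: the two room views gave −1.6° and +1.7°.
- I saw no contact with the inspection camera, and nothing else on the bench appeared to have moved.

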